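# Snap the pipe rest onto its bench mount

### The job

Take the pipe rest out of its slanted holder, stand it upright on its open end on the bare bench top and let go of it. Then take hold of it again and slide it down over the stub of the bench mount, with the hole in its tube on the side of the stub's spring button, until it is fully home on the collar and the button has popped out through the hole; let go and leave the other things on the bench where they are.

Things in the scene. Friction and masses are not known exactly. Their poses are not given: they have to be found in the camera images.
- pipe_rest: loose, 0.3 kg, 132 mm long: aluminium tube (outer diameter 36, bore 30) open at its lower end, black plug of the same diameter (84 to 92 mm), then a flat grey plastic head 16 thick (x), 56 wide (y) from 92 to 132 with a V notch 12 deep in its far edge. Origin: centre of the open end; +z along the tube to the head; hole on the -x side. Starts at 45 degrees in the holder, open end low, hole up
- rest_hole (a point): centre of the oval hole (13 wide, 18 high) through the tube wall, at the outer surface: 18 mm along -x and 28 mm along z from the pipe rest's origin, on the side that a flat face of the head looks to
- rest_head (a point): middle of the head's far edge level: 132 mm along z from the pipe rest's origin
- holder: the fixed slanted holder: a grey plate 115 x 75 x 8 mm with an aluminium trough 50 wide, open above, that rises at 45 degrees toward the holder's +x (away from the robot, give or take) and flanks the lowest 44 mm of the tube; a tongue 24 wide goes on under the tube to 70 mm; the rest of the tube and the head stick out free. Origin: centre of the plate's underside, z up
- mount: the fixed bench mount: a grey plate 130 x 105 x 10 mm bolted to the bench, a collar 48 mm across up to z = 20, and on it an upright steel stub of diameter 27 with a tapered tip, from 20 to 80 mm above the bench. Origin: centre of the plate's underside, z up; the spring button sits on the stub's -x side, 48 mm above the bench
- mount_seat (a point): on the stub's axis at the top of the collar, 20 mm above the bench: the centre of the tube's open end comes here when fully home
- button_tip (a point): face of the spring button, on the stub's -x side, 48 mm above the bench, 19 mm from the stub's axis when out
- button (a joint): oval spring button, 10 wide, 14 high, its upper side sloped so that the tube's rim can ride over it: 0 when out, 0.0055 when level with the stub, limit 0.007 m. Its spring takes 3 N at first, 11 N when level. It stands 1 mm proud of the tube when through the hole. Pushing the tube down over it takes 5 to 15 N; within about 12 degrees either way the button finds the hole
- ball_valve: bystander: brass ball valve with a red lever, 36 x 85 x 50 mm, origin at the centre of its underside
- nipple_1: bystander: brass hose nipple 52 x 27 x 24 mm, origin at the centre of its underside
- nipple_2: bystander: brass hose nipple 59 x 31 x 27 mm, origin at the centre of its underside
- tub_small: bystander: white lidded tub, 64 mm across, 66 high, origin at the centre of its underside
Mind the look-alikes: they are no part of the job. Leave any blue look-alike of the pipe_rest alone.

How it is judged:
On the way, in this order (a step that is already met when the one before it is completed fails the run):
1. the pipe rest stands upright on its open end on the bench top, let go of (angle between pipe_rest's own z axis and vertical below 0.06 rad and height (world z) of pipe_rest below 0.004 m and height (world z) of rest_head above 0.12 m and linear speed of pipe_rest below 0.02 m/s and contact force between each of the arm, the fingers and pipe_rest below 0.1 N), for 0.2 s.
2. the tube, over the stub, pushes the spring button in (horizontal distance between pipe_rest and mount_seat below 0.006 m and z of pipe_rest in the frame of mount below 0.056 m and value of joint button above 0.0015 m), for 0.05 s.
At the end, for the whole second after the job is handed in: the pipe rest stands on the bench mount: its open end within 4 mm of the seat on the collar, upright within 4 degrees, the button out again (within 1 mm) through the hole (hole centre within 6 mm of the button's face), at rest (distance between pipe_rest and mount_seat below 0.004 m and angle between pipe_rest's own z axis and vertical below 0.07 rad and height (world z) of rest_head above 0.14 m and value of joint button below 0.001 m and distance between rest_hole and button_tip below 0.006 m and linear speed of pipe_rest below 0.01 m/s); the robot touches nothing.
It fails at once if a bystander (ball valve, hose nipple, tub) is shifted by more than 30 mm (distance of any of ball_valve, nipple_1, nipple_2, tub_small from where it was at the start of the episode above 0.03 m).
It also fails if it takes over 59 s, if anything falls off the work surface, if the arm or the gripper's body presses on something with over 40 N, if the wrist force passes 120 N, or if a joint passes its speed limit or range.

### The arm

A 7-joint arm with a two-finger parallel gripper is mounted at the origin on a cart in front of the work surface, level with it; the furniture and walls round the work are solid. World frame = base frame: x ahead of the robot, y to its left, z up, the work surface at z = 0. Lengths are in m, angles in rad, forces in N, time in s.
With the tool pointing down it reaches from about 0.4 to 0.85 m from the base axis. Payload 10.4 kg.
Tool frame: the origin (TCP) lies at the very end of the fingers, on their centre line; the grasp point (between the pads) lies 19 mm behind it; z points along the fingers, y is the direction in which the jaws open and shut (so a half turn about z gives the same grasp; the last joint's range is limited). The gripper opens to 85 mm and grips with 20 to 120 N. Pads are 22 mm wide; open, the fingers measure 114 mm over their backs; the gripper's body (76 mm by 85 mm) begins 54 mm behind the grasp point. The pads swing forward as they close: fully open they stand 13 mm farther back than shut.
Start: joints at [-1.282, 0.332, -0.065, 1.46, 0.022, 1.35, -0.088], TCP at [0.192, 0.595, 0.201] pointing down, gripper open.
Joint ranges: [-2.6, 2.6], [-0.5, 2.12], [-1.47, 1.34], [0.16, 2.42], [-1.27, 4.41], [0.06, 2.06], [-2.6, 2.6]. Speed limits (rad/s): [2.22, 2.22, 2.79, 2.79, 3.14, 3.14, 3.14].

### API

Orientations are given as a unit quaternion [x, y, z, w].
In Python, from workcell import manip gives the robot as it stands.
- The arm moves only by the tool arm_command, never from a script. Its arguments are lists of equal length, an entry for each row: "slide": the shift along the tool's x, y, z in mm, a list of three; "turn": the turn about the tool's z in degrees; "grip": the closure, from 0 (fully open) to 1 (shut). In form: {"slide": [[tx, ty, tz], ...], "turn": [turn, ...], "grip": [grip, ...]}. A call has 1 to 10 rows; each row shifts and turns the commanded pose from where the row before left it, along the tool's axes as they then stand; what a row does not reach is not made up. A row lasts 1/12 s, in which the tool goes at most 41.7 mm and 7.16 degrees, less where a joint would pass 70% of its speed; a pose out of reach is approached as far as the arm can. A call with a gripper value outside its range is refused whole. The fingers move at their own pace and stop on an object; "newtons" is the grip in N (left out, the last holds). Time passes only in rows, so rows that do not move let the fingers close. It gives the time, the measured TCP pose, the force and the opening at its end, in the units of the state.
- manip.get_obs(): the state, without advancing time (a new reading comes with each control period).
- manip.camera(name): name is "scene" or "top"; returns the picture (420x560x3 uint8, blue, green, red); there is no depth.
- manip.camera_info(name): a dict with "fx", "fy", "cx", "cy" (pixels), "rvec" (rotation vector, rad) and "tvec" (3), from world to camera coordinates, as OpenCV has them. Camera axes: x right, y down, z forward; pixel columns grow to the right and rows downward; lengths in m; the calibration is good to about 2 mm. A picture is of the moment at which its call begins. camera_info takes no time and is no camera call.
- manip.hand_in(): hands the job in, once; it reports no verdict.
Trained networks look in the newest picture that a camera, given by its name, has taken for a name from the list of things; names that differ only in an ending like _2 or _b are one class to them, and where a whole thing is asked for, a point or a joint stands for the part that bears it (a point fixed in the world has none). Each returns a list of dicts, best first, with "score" (0 to 1); they miss things now and then, are a little off and sometimes report something else, mostly with a low value. They report only what shows in the picture. A call takes as long as a camera call. They do not tell look-alikes from the thing itself.
- manip.cut_out(target, camera): "pixels" (420x560 bool, what is visible of it).
- manip.tip_of(target, camera): "xyz" ([x, y, z] in m, in the coordinates of the camera as it stood for that picture, good to about 4 mm: a listed point, or the origin of a listed thing).
The state is a dict: "clock": time; "joint_pos": joint angles; "joint_velocities": joint speeds; "tau": joint torques, N m; "position": TCP position; "ee_rot": TCP orientation; "ft_force": force on the tool from outside, world axes, zero at the start; "torque": the same for the moment, N m; "grip_width": opening from 0.0 (shut) to 1.0 (fully open).
Only numpy, scipy, OpenCV 4.12 (cv2) and the standard library are available. Lean on these libraries where they do the work, as an engineer would, in place of code of your own. Each camera call takes 0.05 s, during which the arm holds its last target.

## Working session

There is one attempt and no reset: what is moved stays moved. The work goes in short steps, Python scripts to look and compute and a tool call to move; the robot and the scene stay as the last step left them, time stands still between calls to the robot, and variables do not carry over. Pictures are saved under pics/ and viewed, and the job is handed in when it is done.

Besides the shell and the picture viewer there is one more tool, called after ">>>" as name([rows], argument=value, ...), one row to a line, values as JSON. arm_command: Moves the arm, as the interface text tells. Its arguments: {"type":"object","properties":{"slide":{"type":"array","items":{"type":"array","items":{"type":"number"}}},"turn":{"type":"array","items":{"type":"number"}},"grip":{"type":"array","items":{"type":"number"}},"newtons":{"type":"number"}},"required":["slide","turn","grip"]}

```bash
mkdir -p pics; ls; python3 - <<'E'
from workcell import manip
import cv2
o=manip.get_obs()
print({k:(v if not hasattr(v,'tolist') else v.tolist()) for k,v in o.items()})
for c in("scene","top"):
    im=manip.camera(c); cv2.imwrite(f"pics/{c}0.png",im); print(c,manip.camera_info(c))
E
```

```text
pics
{'clock': 0.0, 'joint_pos': [-1.2815965526228905, 0.3328563168114808, -0.06469033251993768, 1.4609679067446113, 0.02157683139157266, 1.3499247839262714, -0.08850156284956008], 'joint_velocities': [1.9620520391458324e-05, 0.001074519047717889, -4.075066059812992e-06, -0.0012403528621409193, -0.0003127241550582726, 0.0009486047054150203, -0.0008149168281440791], 'tau': [0.0025226195430150256, -62.54550218582153, 0.05065551493316889, -39.160165786743164, 0.016224479768425226, 0.010066262329928577, -4.322723384575511e-05], 'position': [0.19160351117757718, 0.5944424263853461, 0.19991296732429872], 'ee_rot': [0.15526625100132732, 0.9878723890217216, -0.0007256186907999067, -8.823845406958001e-05], 'ft_force': [0.15015882024424587, 0.3559694067318849, -0.20650113267532463], 'torque': [0.004582208943141851, 0.019899702409468954, 0.012505884780641], 'grip_width': 1.0006109924736624}
scene {'fx': 430.1012298454377, 'fy': 430.1012298454377, 'cx': 278.08773005068264, 'cy': 212.8368738178623, 'rvec': array([ 2.06908269, -0.63544718,  0.33098954]), 'tvec': array([-0.47717602,  0.22376463,  0.93123021])}
top {'fx': 517.5472000562044, 'fy': 517.5472000562044, 'cx': 279.5361206772674, 'cy': 205.44389500682084, 'rvec': array([ 2.15452645, -2.06394272,  0.21815414]), 'tvec': array([-0.07498111,  0.54817056,  1.33531815])}
```

View pics/scene0.png

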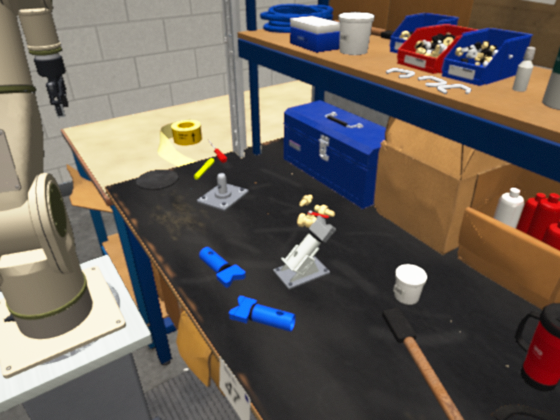

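View pics/top0.png

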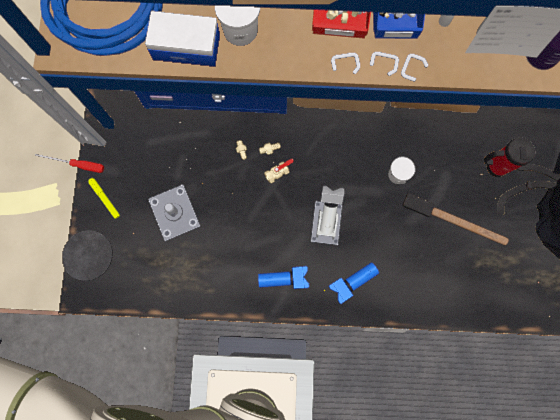

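The scene view has the mount at (222,190), the holder with the rest at (305,255), and two blue look-alikes near (220,265) and (262,315). In the top view the mount is at (174,212) and the holder at (327,215). The brass parts sit just beyond the holder.

```bash
cat > h.py <<'E'
from workcell import manip
import cv2, numpy as np
from scipy.spatial.transform import Rotation as R
def w2c(c):
    i=manip.camera_info(c); return cv2.Rodrigues(i['rvec'])[0], i['tvec'], i
def toworld(p,c):
    M,t,_=w2c(c); return M.T@(np.array(p)-t)
def proj(P,c):
    M,t,i=w2c(c); K=np.array([[i['fx'],0,i['cx']],[0,i['fy'],i['cy']],[0,0,1]])
    return cv2.projectPoints(np.array(P,float).reshape(-1,1,3),i['rvec'],i['tvec'],K,None)[0].reshape(-1,2)
def onplane(uv,c,z):
    M,t,i=w2c(c); d=M.T@np.array([(uv[0]-i['cx'])/i['fx'],(uv[1]-i['cy'])/i['fy'],1]); o=-M.T@t
    return o+d*(z-o[2])/d[2]
def look(names,cams=("scene","top"),top=3):
    for n in names:
        for c in cams:
            for r in manip.tip_of(n,c)[:top]:
                w=toworld(r['xyz'],c); print(n,c,round(r['score'],2),w.round(4),proj(w,c)[0].round(0))
E
python3 - <<'E'
from h import *
look(["pipe_rest","rest_head","rest_hole","holder","mount","mount_seat","button_tip","ball_valve","nipple_1","tub_small"])
E
python3 - <<'E'
import cv2
a=cv2.imread('pics/scene0.png'); b=cv2.imread('pics/top0.png')
A=[a[190:300,255:355],a[155:225,185:265],b[170:255,295:365],b[175:250,135:215]]
A=[cv2.resize(x,(400,300),interpolation=cv2.INTER_CUBIC) for x in A]
import numpy as np
cv2.imwrite('pics/z0.png',np.vstack([np.hstack(A[:2]),np.hstack(A[2:])]))
E
```

```text
pipe_rest scene 0.9 [ 0.4896 -0.1798  0.0249] [291. 268.]
pipe_rest scene 0.83 [ 0.3498 -0.0016  0.0181] [204. 253.]
pipe_rest scene 0.8 [ 0.4011 -0.316   0.0222] [294. 321.]
pipe_rest top 0.91 [ 0.4994 -0.1802  0.0346] [326. 228.]
rest_head scene 0.96 [ 0.3191 -0.2059  0.0163] [233. 307.]
rest_head scene 0.85 [ 0.3641 -0.1385  0.0173] [236. 281.]
rest_head top 0.97 [ 0.3654 -0.136   0.0143] [308. 277.]
rest_head top 0.75 [ 0.5805 -0.1905  0.1218] [334. 191.]
rest_head top 0.6 [ 0.6661 -0.3828 -0.0031] [398. 175.]
rest_hole scene 0.95 [ 0.3576 -0.0286  0.0387] [211. 251.]
rest_hole scene 0.74 [ 0.4981 -0.179   0.0636] [293. 254.]
rest_hole scene 0.74 [ 0.3816 -0.2875  0.0362] [278. 312.]
rest_hole top 0.84 [ 0.382  -0.2927  0.0378] [368. 273.]
rest_hole top 0.76 [ 0.3544 -0.029   0.034 ] [268. 279.]
holder scene 0.62 [ 0.5184 -0.1787  0.0033] [300. 271.]
holder top 0.72 [ 0.5221 -0.1875 -0.0037] [328. 222.]
mount scene 0.59 [0.5278 0.2458 0.0007] [222. 197.]
mount top 0.79 [0.5274 0.242  0.0029] [174. 213.]
mount_seat scene 0.8 [0.5256 0.2404 0.0235] [222. 191.]
mount_seat scene 0.42 [ 0.5002 -0.1818  0.0618] [295. 255.]
mount_seat top 0.92 [0.5303 0.2427 0.0218] [173. 211.]
button_tip top 0.39 [ 0.6647 -0.3812 -0.0039] [397. 176.]
ball_valve scene 0.83 [ 0.6629 -0.0484  0.0008] [314. 227.]
ball_valve top 0.51 [ 0.6601 -0.0485 -0.001 ] [280. 172.]
nipple_1 scene 0.7 [ 7.259e-01 -1.610e-02  5.000e-04] [324. 215.]
nipple_1 scene 0.49 [ 0.7179  0.0642 -0.0037] [306. 205.]
nipple_1 top 0.58 [0.7202 0.0652 0.0017] [241. 150.]
nipple_1 top 0.52 [ 0.7271 -0.0162  0.0014] [270. 149.]
tub_small scene 0.67 [ 6.665e-01 -3.814e-01  6.000e-04] [406. 296.]
tub_small top 0.72 [ 0.7257 -0.0158  0.0011] [270. 149.]
tub_small top 0.64 [ 0.6668 -0.3842 -0.0032] [398. 175.]
```

View pics/z0.png

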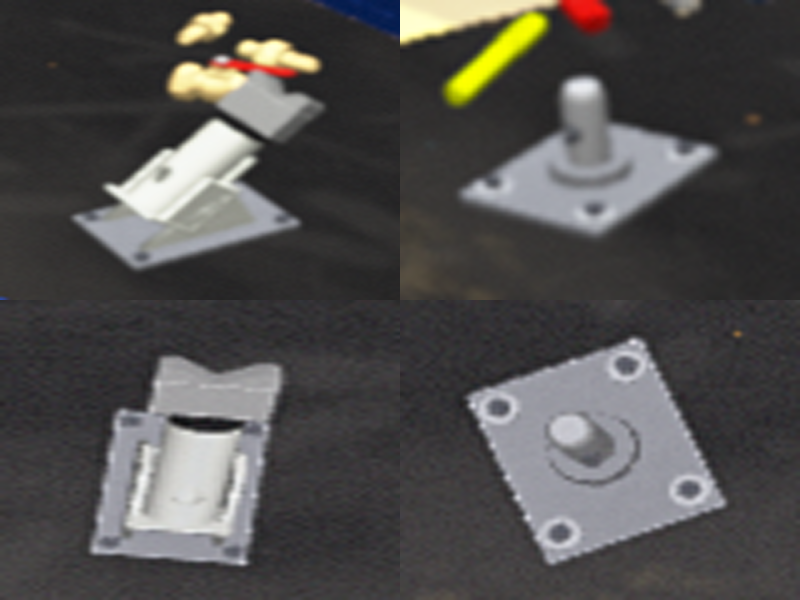

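```bash
python3 - <<'E'
from h import *
for c in("scene","top"): 
    M,t,_=w2c(c); print(c,"cam pos",(-M.T@t).round(3))
manip.camera("top");
for n,z in(("mount",.010),("holder",.008)):
    r=manip.cut_out(n,"top")[0]; m=r['pixels'].astype(np.uint8)
    c=max(cv2.findContours(m,0,cv2.CHAIN_APPROX_NONE)[0],key=cv2.contourArea)[:,0]
    P=np.array([onplane(p,"top",z)[:2] for p in c])*1000
    b=cv2.minAreaRect(P.astype(np.float32)); print(n,r['score'],m.sum(),b); print(cv2.boxPoints(b).round(0).tolist())
im=cv2.imread("pics/top0.png")
E
```

```text
scene cam pos [ 0.036 -0.818  0.689]
top cam pos [ 0.262 -0.062  1.42 ]
mount 0.62 1724 ((529.5675048828125, 241.9613037109375), (132.2628936767578, 104.6160888671875), 25.849332809448242)
[[447.0, 260.0], [493.0, 166.0], [612.0, 224.0], [566.0, 318.0]]
holder 0.65 768 ((515.4002075195312, -182.04881286621094), (79.81387329101562, 118.10762023925781), 85.47554779052734)
[[453.0, -217.0], [571.0, -226.0], [577.0, -147.0], [460.0, -138.0]]
```

```bash
cat > ov.py <<'E'
from h import *
def rect(x,y,yaw,lx,ly,z):
    c,s=np.cos(yaw),np.sin(yaw)
    return np.array([[x+c*a-s*b,y+s*a+c*b,z] for a,b in((lx,ly),(-lx,ly),(-lx,-ly),(lx,-ly))])
def mountpts(x,y,yaw):
    L=[rect(x,y,yaw,.065,.0525,.01)]
    th=np.linspace(0,2*np.pi,24)
    for r,z in((.024,.02),(.0135,.07)): L.append(np.c_[x+r*np.cos(th),y+r*np.sin(th),0*th+z])
    b=np.array([[x-.019*np.cos(yaw),y-.019*np.sin(yaw),.048]]); L.append(np.vstack([b,b+[0,0,.0005]]))
    return L
def restpts(T):
    th=np.linspace(0,2*np.pi,24); L=[]
    for z in(0,.084): L.append(np.c_[.018*np.cos(th),.018*np.sin(th),0*th+z])
    for sx in(-.008,.008): L.append(np.array([[sx,-.028,.092],[sx,.028,.092],[sx,.028,.132],[sx,0,.12],[sx,-.028,.132]]))
    L.append(np.c_[0*th-.018,.0065*np.cos(th),.028+.009*np.sin(th)])
    return [p@T[:3,:3].T+T[:3,3] for p in L]
def resttilt(O,yaw,tilt): # tilt of z from vertical toward h
    h=np.array([np.cos(yaw),np.sin(yaw),0]); k=np.array([0,0,1.])
    z=np.sin(tilt)*h+np.cos(tilt)*k; x=np.cos(tilt)*h-np.sin(tilt)*k; y=np.cross(z,x)
    T=np.eye(4); T[:3,:3]=np.c_[x,y,z]; T[:3,3]=O; return T
def draw(im,L,c,roi,k,name,col=(0,255,0)):
    x0,x1,y0,y1=roi; big=cv2.resize(im[y0:y1,x0:x1],None,fx=k,fy=k,interpolation=cv2.INTER_CUBIC)
    for p in L:
        q=((proj(p,c)-[x0,y0]+.5)*k).round().astype(np.int32); cv2.polylines(big,[q],True,col,1,cv2.LINE_AA)
    return big
E
python3 - <<'E'
from ov import *
a=cv2.imread('pics/scene0.png'); b=cv2.imread('pics/top0.png')
m=mountpts(.529,.242,np.radians(25.8))
yw=np.radians(-5); r=restpts(resttilt([.490,-.179,.030],yw,np.pi/4))+[rect(.518,-.182,yw,.0575,.0375,.008)]
o=[draw(b,m,"top",(135,215,175,235),5,''),draw(a,m,"scene",(185,265,160,220),5,''),draw(b,r,"top",(290,370,175,250),5,''),draw(a,r,"scene",(265,345,215,290),5,'')]
cv2.imwrite('pics/ov0.png',cv2.resize(np.vstack([np.hstack(o[:2]),np.hstack(o[2:])]),(700,590)))
E
```

```text
(no output)
```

View pics/ov0.png

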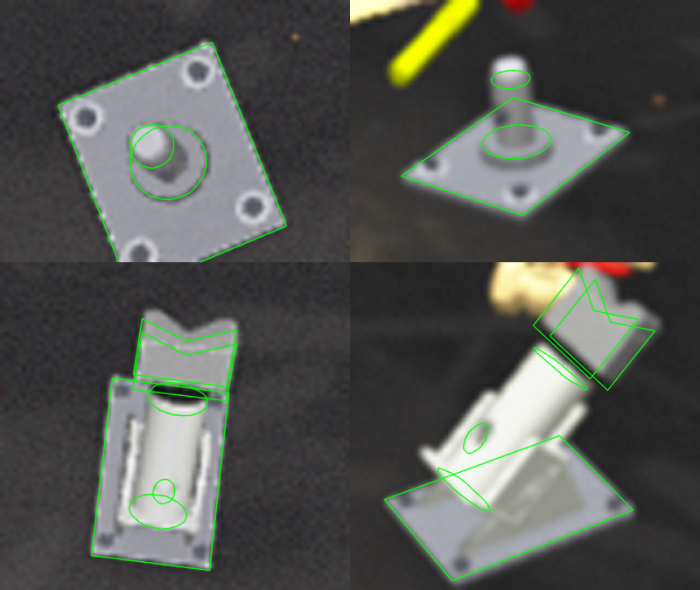

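```bash
cat > go.py <<'E'
from h import *
import sys
def st():
    o=manip.get_obs(); Rm=R.from_quat(o['ee_rot']).as_matrix()
    return o,np.array(o['position']),Rm
def go(target,jaw=None):
    o,p,Rm=st(); y=Rm[:,1]; a=np.degrees(np.arctan2(y[1],y[0]))
    turn=0
    if jaw is not None:
        turn=(a-jaw+90)%180-90
    Rm2=Rm@R.from_euler('z',turn,degrees=True).as_matrix()
    d=Rm2.T@(np.array(target)-p)*1000
    print("t",round(o['clock'],2),"p",p.round(4),"jaw",round(a,2),"tilt",np.degrees(np.arccos(-Rm[2,2])).round(2),"F",np.round(o['ft_force'],1),"w",round(o['grip_width'],3),"j7",np.round(o['joint_pos'][6],2))
    print("turn first",round(turn,2),"then slide",d.round(1),"rows",np.ceil(np.linalg.norm(d)/33))
if __name__=="__main__":
    a=[float(v) for v in sys.argv[1:]]; go(a[:3],a[3] if len(a)>3 else None)
E
python3 go.py .575 -.1875 .19 85
```

```text
t 1.25 p [0.1917 0.5949 0.2007] jaw 72.13 tilt 0.0 F [-0.2  0.5 -0.2] w 1.001 j7 -0.09
turn first -12.87 then slide [-450.  -746.    10.7] rows 27.0
```

>>> arm_command([
  [0, 0, 0],
  [0, 0, 0],
  [-17, -28, 0],
  [-17, -28, 0],
  [-17, -28, 0],
  [-17, -28, 0],
  [-17, -28, 0],
  [-17, -28, 0],
  [-17, -28, 0],
  [-17, -28, 0],
], turn=[-6.5, -6.5, 0, 0, 0, 0, 0, 0, 0, 0], grip=[0, 0, 0, 0, 0, 0, 0, 0, 0, 0])

```text
clock: 2.08
position: [0.3087, 0.3587, 0.2009]
ee_rot: [0.042, 0.999, 0.0, 0.0]
ft_force: [0.4, -0.2, 0.2]
grip_width: 1.0
```

```bash
python3 go.py .575 -.1875 .19 85
```

```text
t 2.08 p [0.3087 0.3587 0.2009] jaw 85.14 tilt 0.04 F [ 0.4 -0.2  0.2] w 1.0 j7 0.53
turn first 0.14 then slide [-312.9 -520.9   10.6] rows 19.0
```

>>> arm_command([
  [-17, -28, 0],
  [-17, -28, 0],
  [-17, -28, 0],
  [-17, -28, 0],
  [-17, -28, 0],
  [-17, -28, 0],
  [-17, -28, 0],
  [-17, -28, 0],
  [-17, -28, 0],
  [-17, -28, 0],
], turn=[0, 0, 0, 0, 0, 0, 0, 0, 0, 0], grip=[0, 0, 0, 0, 0, 0, 0, 0, 0, 0])

```text
clock: 2.92
position: [0.4544, 0.0652, 0.201]
ee_rot: [0.042, 0.999, 0.0, 0.0]
ft_force: [1.3, -0.3, 0.7]
grip_width: 0.999
```

```bash
python3 go.py .575 -.1875 .19 85
```

```text
t 2.92 p [0.4544 0.0652 0.201 ] jaw 85.13 tilt 0.05 F [ 1.3 -0.3  0.7] w 0.999 j7 1.22
turn first 0.13 then slide [-142.2 -241.2   10.9] rows 9.0
```

>>> arm_command([
  [-16, -27, 0],
  [-16, -27, 0],
  [-16, -27, 0],
  [-16, -27, 0],
  [-16, -27, 0],
  [-16, -27, 0],
  [-16, -27, 0],
  [-16, -27, 0],
  [-8, -15, 0],
  [0, 0, 0],
], turn=[0, 0, 0, 0, 0, 0, 0, 0, 0, 0], grip=[0, 0, 0, 0, 0, 0, 0, 0, 0, 0])

```text
clock: 3.75
position: [0.5699, -0.1793, 0.2005]
ee_rot: [0.045, 0.999, -0.001, -0.0]
ft_force: [-1.1, -0.1, -0.3]
grip_width: 0.994
```

```bash
python3 - <<'E'
from ov import *
a=manip.camera("scene"); b=manip.camera("top")
yw=np.radians(-5); r=restpts(resttilt([.496,-.181,.031],yw,np.pi/4))
o=[draw(b,r,"top",(260,400,140,260),3,''),draw(a,r,"scene",(230,370,160,300),3,'')]
o=[cv2.resize(x,(400,400)) for x in o]
cv2.imwrite('pics/ov1.png',np.hstack(o))
E
python3 go.py .578 -.188 .091 85
```

```text
t 3.85 p [ 0.5696 -0.1754  0.2004] jaw 85.06 tilt 0.04 F [ 1.1  0.6 -0. ] w 0.999 j7 1.86
turn first 0.06 then slide [ -9.5 -11.8 109.4] rows 4.0
```

View pics/ov1.png

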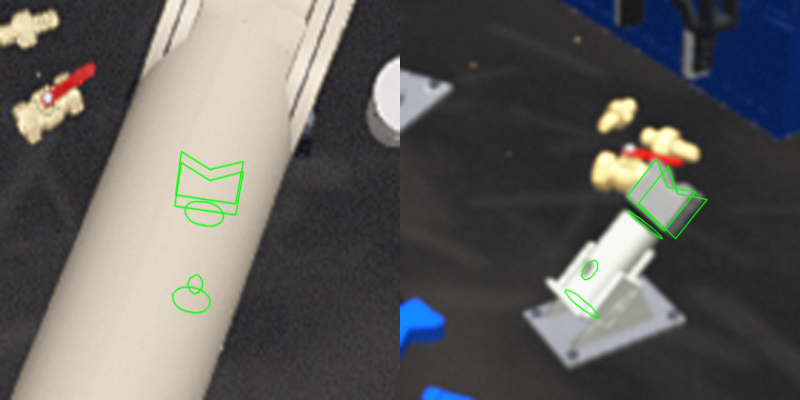

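>>> arm_command([
  [-9, -12, 0],
  [0, 0, 30],
  [0, 0, 30],
  [0, 0, 28],
  [0, 0, 18],
  [0, 0, 0],
  [0, 0, 0],
], turn=[0, 0, 0, 0, 0, 0, 0], grip=[0, 0, 0, 0, 0, 0, 0])

```text
clock: 4.43
position: [0.5775, -0.1862, 0.0947]
ee_rot: [0.042, 0.999, 0.0, -0.001]
ft_force: [0.4, -0.5, 0.7]
grip_width: 0.997
```

```bash
python3 - <<'E'
from ov import *
a=manip.camera("scene")
cv2.imwrite('pics/s2.png',cv2.resize(a[160:300,230:400],None,fx=4,fy=4,interpolation=cv2.INTER_CUBIC))
E
python3 go.py .578 -.188 .093 85
```

```text
t 4.48 p [ 0.5783 -0.1868  0.0959] jaw 85.2 tilt 0.07 F [-0.7  0.3  0.9] w 1.003 j7 1.94
turn first 0.2 then slide [ 0.2 -1.2  2.9] rows 1.0
```

View pics/s2.png

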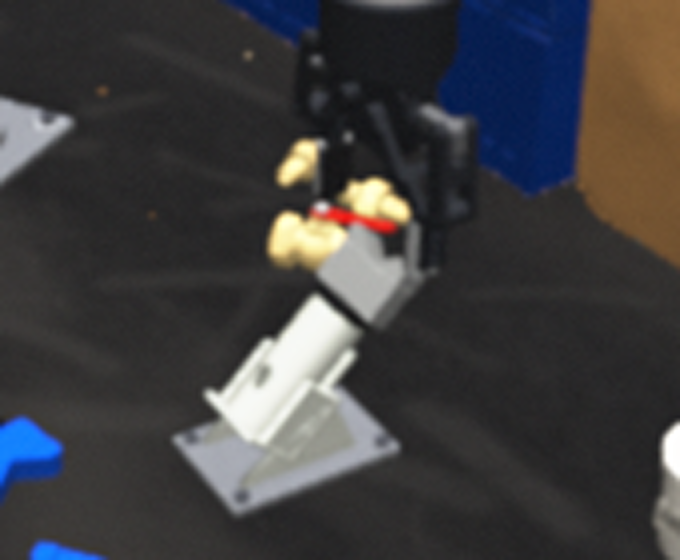

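>>> arm_command([
  [0, 0, 9],
  [0, 0, 0],
  [0, 0, 0],
  [0, 0, 0],
  [0, 0, 0],
  [0, 0, 0],
  [0, 0, 0],
  [0, 0, 0],
], turn=[0, 0, 0, 0, 0, 0, 0, 0], grip=[0, 1, 1, 1, 1, 1, 1, 1], newtons=25)

```text
clock: 5.15
position: [0.5783, -0.1877, 0.0863]
ee_rot: [0.042, 0.999, 0.0, 0.001]
ft_force: [-0.0, -0.7, 5.6]
grip_width: 0.636
```

```bash
python3 - <<'E'
from ov import *
a=manip.camera("scene")
cv2.imwrite('pics/s3.png',cv2.resize(a[160:300,230:400],None,fx=4,fy=4,interpolation=cv2.INTER_CUBIC))
E
python3 go.py .578 -.188 .093 85
```

```text
t 5.2 p [ 0.5783 -0.1877  0.0863] jaw 85.14 tilt 0.07 F [-0.1  0.6  5. ] w 0.646 j7 1.94
turn first 0.14 then slide [ 0.3 -0.3 -6.7] rows 1.0
```

View pics/s3.png

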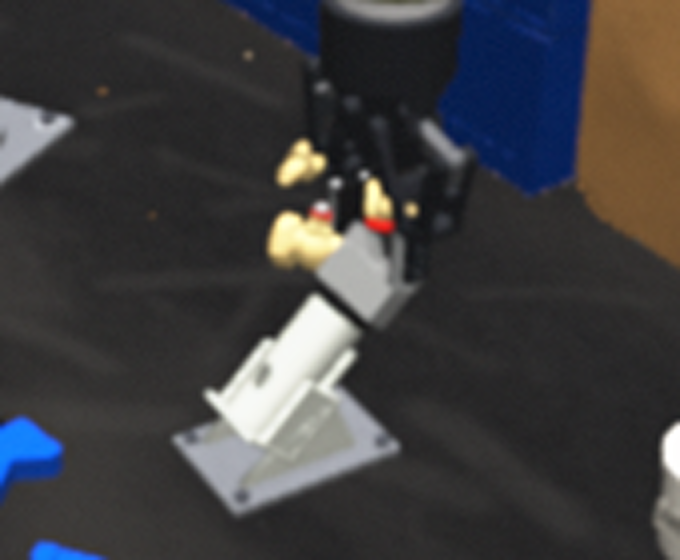

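>>> arm_command([
  [0, 0, -10],
  [0, 0, -15],
  [0, 0, -20],
  [0, 0, -25],
  [0, 0, -20],
  [0, 0, 0],
  [0, 0, 0],
], turn=[0, 0, 0, 0, 0, 0, 0], grip=[1, 1, 1, 1, 1, 1, 1])

```text
clock: 5.78
position: [0.578, -0.1878, 0.1762]
ee_rot: [0.042, 0.999, 0.0, 0.001]
ft_force: [0.0, 0.2, -3.7]
grip_width: 0.643
```

```bash
python3 - <<'E'
from ov import *
a=manip.camera("scene")
cv2.imwrite('pics/s4.png',cv2.resize(a[120:300,200:400],None,fx=3,fy=3,interpolation=cv2.INTER_CUBIC))
E
python3 go.py .578 -.188 .093 85
```

```text
t 5.83 p [ 0.5773 -0.1875  0.1749] jaw 85.14 tilt 0.05 F [ 0.3  0.3 -3.5] w 0.646 j7 1.9
turn first 0.14 then slide [-0.8 -0.5 81.9] rows 3.0
```

View pics/s4.png

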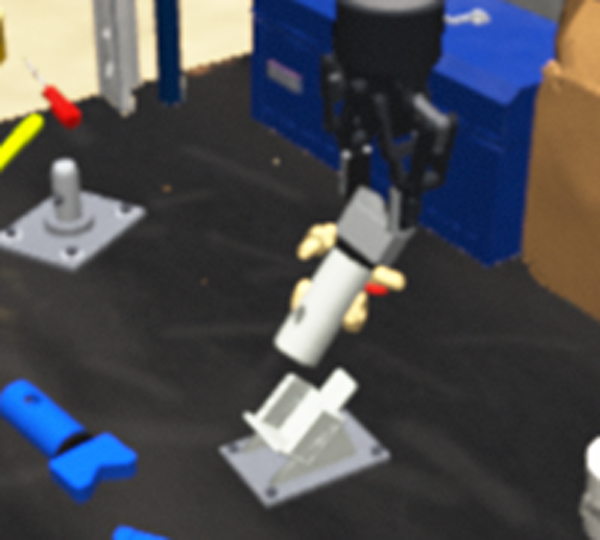

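It's out of the holder and has already swung partly towards upright. I'll ease the grip to 20 N and lift more.

>>> arm_command([
  [0, 0, -10],
  [0, 0, -30],
  [0, 0, 0],
  [0, 0, 0],
  [0, 0, 0],
  [0, 0, 0],
], turn=[0, 0, 0, 0, 0, 0], grip=[1, 1, 1, 1, 1, 1], newtons=20)

```text
clock: 6.33
position: [0.5771, -0.1873, 0.2144]
ee_rot: [0.042, 0.999, 0.0, -0.001]
ft_force: [-0.6, 0.5, -3.8]
grip_width: 0.638
```

```bash
python3 - <<'E'
from ov import *
a=manip.camera("scene")
cv2.imwrite('pics/s5.png',cv2.resize(a[90:300,200:400],None,fx=3,fy=3,interpolation=cv2.INTER_CUBIC)[:600])
look(["rest_head","rest_hole","pipe_rest"],("scene",),4)
E
python3 go.py .50 0.03 .2 85
```

```text
rest_head scene 0.98 [ 0.3216 -0.2054  0.018 ] [234. 306.]
rest_head scene 0.71 [ 0.3656 -0.137   0.0188] [236. 280.]
rest_head scene 0.6 [ 0.5851 -0.1851  0.2566] [328. 171.]
rest_hole scene 0.7 [ 0.5166 -0.1818  0.173 ] [301. 213.]
rest_hole scene 0.62 [ 0.3776 -0.292   0.0396] [277. 313.]
rest_hole scene 0.56 [ 0.3527 -0.0301  0.0384] [210. 252.]
pipe_rest scene 0.86 [ 0.4011 -0.3162  0.0182] [294. 322.]
pipe_rest scene 0.81 [ 0.5173 -0.1781  0.1363] [300. 225.]
pipe_rest scene 0.67 [ 0.3503 -0.0042  0.0194] [205. 253.]
t 6.53 p [ 0.5774 -0.1875  0.215 ] jaw 85.14 tilt 0.07 F [-0.2  0.  -1.9] w 0.639 j7 1.89
turn first 0.14 then slide [ 96.1 210.   15.1] rows 8.0
```

View pics/s5.png

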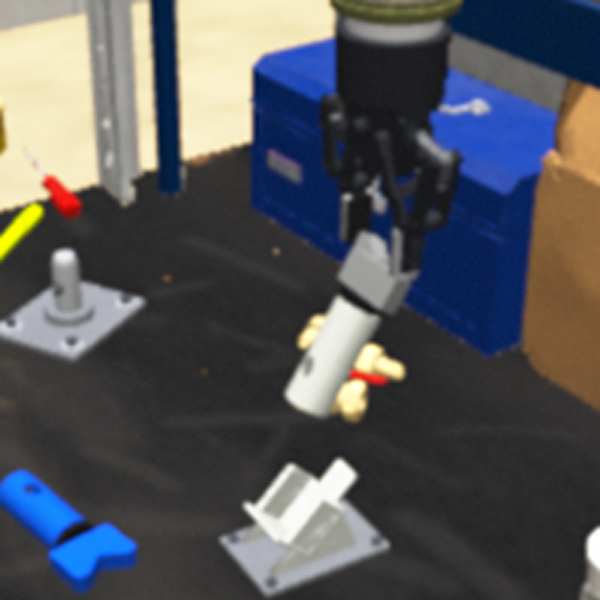

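```bash
python3 go.py .56 0.05 .13 85
```

```text
t 6.53 p [ 0.5774 -0.1875  0.215 ] jaw 85.14 tilt 0.07 F [-0.2  0.  -1.9] w 0.639 j7 1.89
turn first 0.14 then slide [ 38.  235.1  85. ] rows 8.0
```

>>> arm_command([
  [0, 20, 0],
  [0, 30, 0],
  [0, 30, 0],
  [0, 30, 0],
  [0, 30, 10],
  [0, 30, 20],
  [0, 30, 20],
  [0, 25, 20],
  [0, 13, 15],
  [0, 0, 0],
], turn=[0, 0, 0, 0, 0, 0, 0, 0, 0, 0], grip=[1, 1, 1, 1, 1, 1, 1, 1, 1, 1], newtons=20)

```text
clock: 7.37
position: [0.5958, 0.0542, 0.1267]
ee_rot: [0.04, 0.999, 0.0, -0.003]
ft_force: [-0.4, 1.0, -4.3]
grip_width: 0.641
```

```bash
python3 - <<'E'
from ov import *
a=manip.camera("scene")
cv2.imwrite('pics/s6.png',cv2.resize(a[90:290,180:380],None,fx=3,fy=3,interpolation=cv2.INTER_CUBIC)[:600])
look(["rest_head","rest_hole","pipe_rest"],("scene",),4)
E
python3 go.py .56 0.05 .09 85
```

```text
rest_head scene 0.68 [ 0.3681 -0.1366  0.0184] [237. 280.]
rest_head scene 0.66 [0.6071 0.0543 0.169 ] [276. 164.]
rest_head scene 0.56 [ 0.3198 -0.2021  0.018 ] [232. 305.]
rest_hole scene 0.8 [ 0.382  -0.2924  0.041 ] [279. 311.]
rest_hole scene 0.64 [0.5373 0.057  0.0838] [255. 199.]
rest_hole scene 0.61 [ 0.3545 -0.0333  0.0377] [211. 253.]
rest_hole scene 0.38 [ 0.7166  0.0633 -0.0018] [305. 205.]
pipe_rest scene 0.84 [ 0.3497 -0.0044  0.0187] [205. 253.]
pipe_rest scene 0.75 [ 0.3972 -0.3187  0.0209] [293. 323.]
pipe_rest scene 0.74 [0.5376 0.0615 0.0494] [255. 209.]
t 7.57 p [0.5985 0.0478 0.1316] jaw 85.03 tilt 0.08 F [ 0.5 -0.2 -2.8] w 0.644 j7 1.48
turn first 0.03 then slide [38.6 -1.2 41.6] rows 2.0
```

View pics/s6.png

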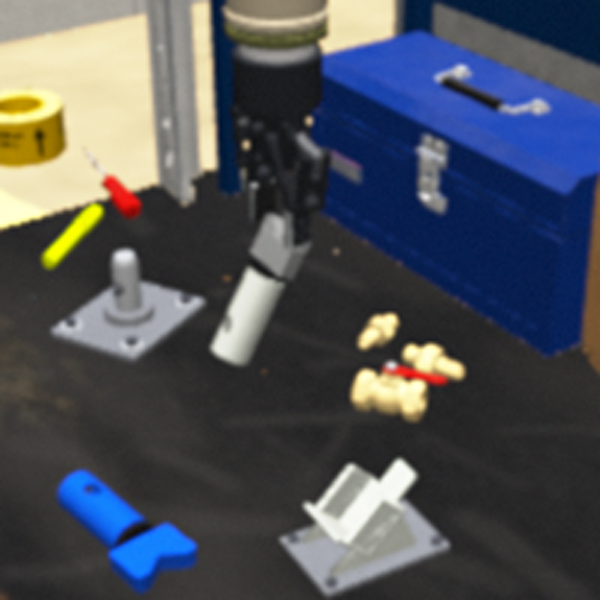

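>>> arm_command([
  [0, 0, 20],
  [0, 0, 15],
  [0, 0, 5],
  [0, 0, 2],
  [0, 0, 2],
  [0, 0, 0],
], turn=[0, 0, 0, 0, 0, 0], grip=[1, 1, 1, 1, 1, 1])

```text
clock: 8.07
position: [0.5985, 0.0491, 0.0875]
ee_rot: [0.043, 0.999, 0.0, 0.001]
ft_force: [-0.3, 0.6, -2.8]
grip_width: 0.644
```

```bash
python3 go.py .56 0.05 .09 85
```

```text
t 8.07 p [0.5985 0.0491 0.0875] jaw 85.1 tilt 0.07 F [-0.3  0.6 -2.8] w 0.644 j7 1.5
turn first 0.1 then slide [38.4 -2.4 -2.5] rows 2.0
```

Not yet touching. I'll step down gently while dragging toward the robot.

>>> arm_command([
  [0, 0, 2],
  [0, 0, 1],
  [4, 0, 1],
  [5, 0, 0],
  [5, 0, 0],
  [0, 0, 0],
], turn=[0, 0, 0, 0, 0, 0], grip=[1, 1, 1, 1, 1, 1])

```text
clock: 8.57
position: [0.5878, 0.0506, 0.0868]
ee_rot: [0.043, 0.999, 0.001, 0.005]
ft_force: [4.1, -1.4, 15.2]
grip_width: 0.637
```

```bash
python3 go.py .56 0.05 .09 85
```

```text
t 8.57 p [0.5878 0.0506 0.0868] jaw 85.12 tilt 0.56 F [ 4.1 -1.4 15.2] w 0.637 j7 1.49
turn first 0.12 then slide [27.6 -3.  -3.5] rows 1.0
```

Friction on the bench is too low to stand it up by dragging (about 4 N against 18 N normal). I'll lift, go to the far side of the holder and push the tube against its fixed tongue tip to pivot it upright.

>>> arm_command([
  [0, 0, -10],
  [0, 0, -30],
  [0, 0, -35],
  [-10, -28, 0],
  [-10, -28, 0],
  [-10, -28, 0],
  [-10, -28, 0],
  [-5, -28, 0],
  [-5, -28, 0],
  [0, -28, 0],
], turn=[0, 0, 0, 0, 0, 0, 0, 0, 0, 0], grip=[1, 1, 1, 1, 1, 1, 1, 1, 1, 1])

```text
clock: 9.4
position: [0.6172, -0.1499, 0.1576]
ee_rot: [0.042, 0.999, 0.0, -0.0]
ft_force: [0.5, 0.2, -3.2]
grip_width: 0.642
```

```bash
python3 go.py .65 -.189 .16 85
```

```text
t 9.4 p [ 0.6172 -0.1499  0.1576] jaw 85.17 tilt 0.04 F [ 0.5  0.2 -3.2] w 0.642 j7 1.84
turn first 0.17 then slide [-36.1 -36.1  -2.4] rows 2.0
```

>>> arm_command([
  [-18, -18, 0],
  [-18, -17, 0],
  [0, 0, 0],
  [0, 0, 0],
], turn=[0, 0, 0, 0], grip=[1, 1, 1, 1])

```text
clock: 9.73
position: [0.6498, -0.188, 0.1572]
ee_rot: [0.043, 0.999, -0.0, -0.001]
ft_force: [-0.4, 1.3, -3.7]
grip_width: 0.642
```

```bash
python3 - <<'E'
from ov import *
a=manip.camera("scene")
cv2.imwrite('pics/s7.png',cv2.resize(a[120:300,230:410],None,fx=3,fy=3,interpolation=cv2.INTER_CUBIC)[:600])
look(["rest_head","rest_hole","pipe_rest"],("scene",),4)
E
python3 go.py .65 -.189 .11 85
```

```text
rest_head scene 0.94 [ 0.3662 -0.1375  0.0191] [236. 280.]
rest_head scene 0.85 [ 0.6614 -0.1898  0.2001] [354. 185.]
rest_head scene 0.72 [ 0.3214 -0.2056  0.0164] [234. 307.]
rest_head scene 0.7 [ 0.7193  0.0666 -0.0024] [305. 204.]
rest_hole scene 0.92 [ 0.3799 -0.2924  0.0385] [278. 313.]
rest_hole scene 0.77 [ 0.3527 -0.0324  0.035 ] [210. 253.]
rest_hole scene 0.69 [ 0.6146 -0.186   0.1021] [335. 226.]
rest_hole scene 0.66 [ 0.6602 -0.0487  0.0007] [313. 227.]
pipe_rest scene 0.92 [ 0.3994 -0.3161  0.0214] [293. 322.]
pipe_rest scene 0.58 [ 0.3489 -0.0078  0.02  ] [205. 254.]
t 9.93 p [ 0.6499 -0.1855  0.1577] jaw 85.21 tilt 0.05 F [ 0.4  0.2 -3. ] w 0.638 j7 1.91
turn first 0.21 then slide [-0.4 -3.5 47.7] rows 2.0
```

View pics/s7.png

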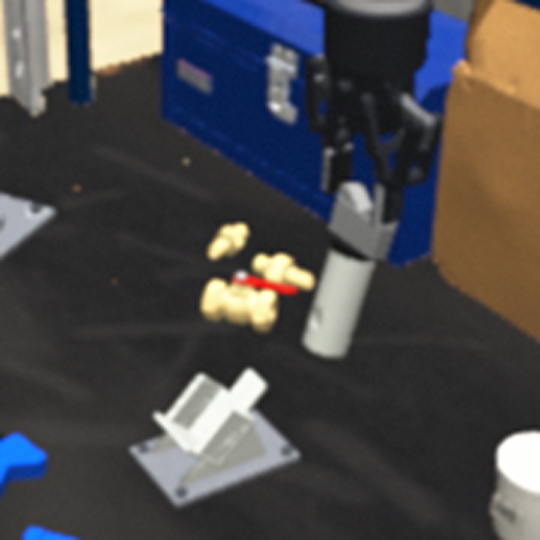

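>>> arm_command([
  [0, -2, 20],
  [0, 0, 20],
  [10, 0, 5],
  [20, 0, 0],
  [18, 0, 0],
  [6, 0, 0],
  [5, 0, 0],
  [5, 0, 0],
  [5, 0, 0],
  [0, 0, 0],
], turn=[0, 0, 0, 0, 0, 0, 0, 0, 0, 0], grip=[1, 1, 1, 1, 1, 1, 1, 1, 1, 1])

```text
clock: 10.77
position: [0.5831, -0.1825, 0.1145]
ee_rot: [0.042, 0.999, 0.0, 0.002]
ft_force: [3.1, 1.7, 4.4]
grip_width: 0.642
```

```bash
cat > snap.py <<'E'
from ov import *
import sys
n=sys.argv[1]; x0,x1,y0,y1=map(int,sys.argv[2:6])
a=manip.camera("scene")
cv2.imwrite(f'pics/{n}.png',cv2.resize(a[y0:y1,x0:x1],None,fx=3,fy=3,interpolation=cv2.INTER_CUBIC)[:600])
look(["rest_head","rest_hole"],("scene",),4)
E
python3 snap.py s8 230 410 120 300
python3 go.py .57 -.189 .11 85
```

```text
rest_head scene 0.9 [ 0.367  -0.1359  0.0177] [236. 280.]
rest_head scene 0.69 [ 0.5643 -0.1801  0.0245] [316. 257.]
rest_head scene 0.57 [ 0.5946 -0.1792  0.162 ] [328. 206.]
rest_head scene 0.57 [ 0.3209 -0.205   0.0163] [233. 307.]
rest_hole scene 0.7 [ 0.3815 -0.2932  0.0383] [279. 313.]
rest_hole scene 0.62 [ 0.3521 -0.0305  0.036 ] [209. 253.]
t 10.92 p [ 0.5834 -0.1825  0.1142] jaw 85.19 tilt 0.25 F [4.2 0.5 7.1] w 0.64 j7 1.92
turn first 0.19 then slide [12.8 -7.6  4.2] rows 1.0
```

View pics/s8.png

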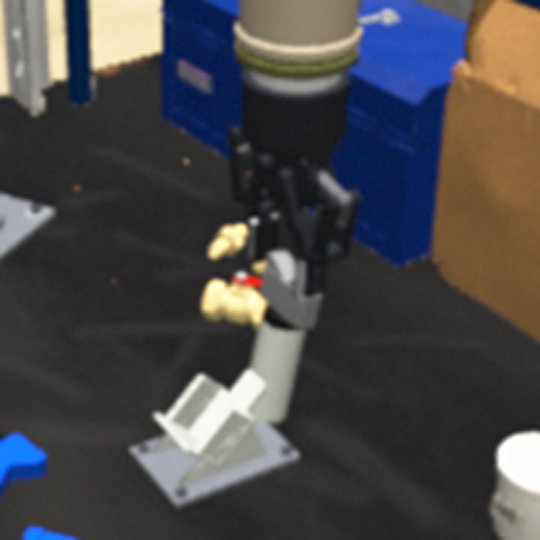

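>>> arm_command([
  [0, 0, -5],
  [4, 0, 0],
  [4, 0, 0],
  [4, 0, 0],
  [0, 0, 0],
], turn=[0, 0, 0, 0, 0], grip=[1, 1, 1, 1, 1])

```text
clock: 11.33
position: [0.569, -0.1822, 0.1183]
ee_rot: [0.043, 0.999, 0.0, 0.001]
ft_force: [2.0, -1.0, 3.0]
grip_width: 0.64
```

```bash
python3 snap.py s9 230 410 120 300
python3 go.py .57 -.189 .11 85
```

```text
rest_head scene 0.94 [ 0.3214 -0.2067  0.018 ] [234. 306.]
rest_head scene 0.83 [ 0.3651 -0.1391  0.0197] [236. 281.]
rest_head scene 0.68 [ 0.5769 -0.1821  0.1627] [323. 208.]
rest_hole scene 0.93 [ 0.3834 -0.292   0.0401] [280. 311.]
rest_hole scene 0.75 [ 0.3567 -0.0317  0.0373] [211. 252.]
rest_hole scene 0.63 [ 0.5552 -0.183   0.0581] [314. 248.]
t 11.48 p [ 0.5695 -0.1822  0.1182] jaw 85.13 tilt 0.07 F [ 2.7 -1.4  5.5] w 0.639 j7 1.91
turn first 0.13 then slide [-1.1 -6.8  8.2] rows 1.0
```

View pics/s9.png

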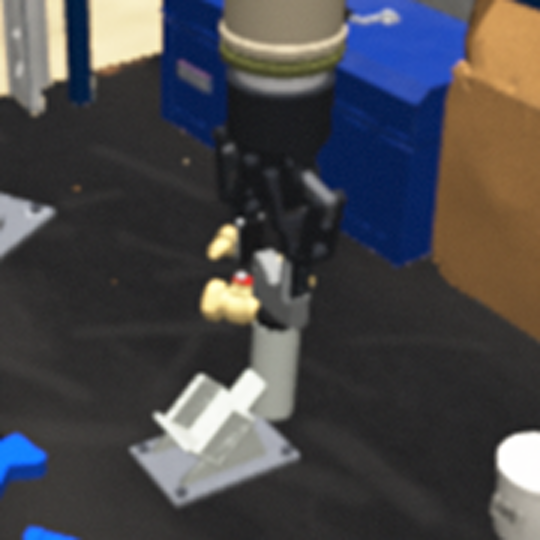

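>>> arm_command([
  [-10, 0, 0],
  [-12, 0, -5],
  [-3, 0, -20],
  [0, 0, -25],
  [0, 10, 0],
  [0, 22, 0],
  [0, 30, 0],
  [0, 30, 0],
  [5, 30, 0],
  [5, 30, 0],
], turn=[0, 0, 0, 0, 0, 0, 0, 0, 0, 0], grip=[1, 1, 1, 1, 1, 1, 1, 1, 1, 1])

```text
clock: 12.32
position: [0.5956, -0.03, 0.166]
ee_rot: [0.042, 0.999, -0.0, -0.002]
ft_force: [-0.6, 0.2, -3.2]
grip_width: 0.64
```

>>> arm_command([
  [10, 30, 0],
  [10, 22, 0],
  [5, 10, 0],
  [0, 0, 0],
  [0, 0, 20],
  [0, 0, 20],
  [0, 0, 15],
  [0, 0, 5],
  [0, 0, 0],
], turn=[0, 0, 0, 0, 0, 0, 0, 0, 0], grip=[1, 1, 1, 1, 1, 1, 1, 1, 1])

```text
clock: 13.07
position: [0.5761, 0.0308, 0.106]
ee_rot: [0.043, 0.999, -0.001, -0.002]
ft_force: [0.0, 0.4, -1.4]
grip_width: 0.645
```

```bash
python3 snap.py s10 190 390 90 290
python3 go.py .55 .03 .09 85
```

```text
rest_head scene 0.76 [0.5862 0.0325 0.1529] [274. 175.]
rest_head scene 0.58 [ 0.3212 -0.2031  0.0172] [233. 306.]
rest_head scene 0.55 [ 0.3684 -0.1363  0.0182] [237. 280.]
rest_hole scene 0.93 [ 0.3532 -0.031   0.0377] [210. 252.]
rest_hole scene 0.82 [0.5553 0.0296 0.0483] [266. 212.]
rest_hole scene 0.82 [ 0.3803 -0.2922  0.0394] [279. 312.]
t 13.22 p [0.578  0.0316 0.1086] jaw 85.09 tilt 0.06 F [ 1.   0.3 -2.6] w 0.647 j7 1.51
turn first 0.09 then slide [27.7 -4.  18.5] rows 2.0
```

View pics/s10.png

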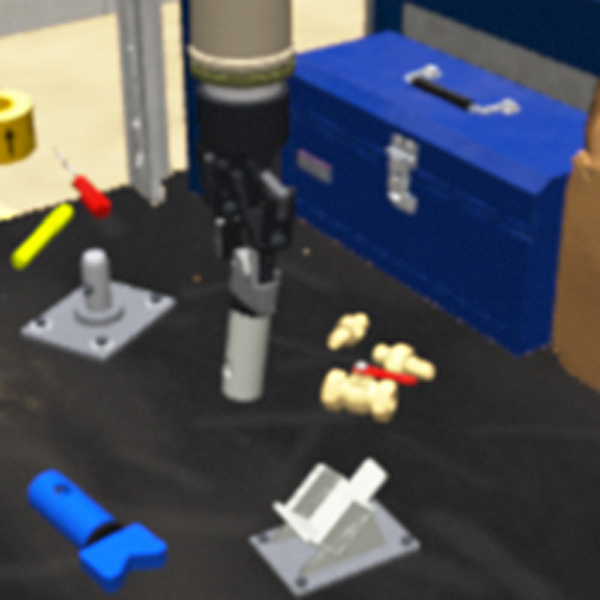

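>>> arm_command([
  [0, 0, 10],
  [0, 0, 5],
  [0, 0, 3],
  [0, 0, 2],
  [0, 0, 0],
], turn=[0, 0, 0, 0, 0], grip=[1, 1, 1, 1, 1])

```text
clock: 13.63
position: [0.5802, 0.032, 0.0903]
ee_rot: [0.043, 0.999, 0.001, 0.003]
ft_force: [-0.2, -0.2, 15.1]
grip_width: 0.645
```

```bash
python3 go.py .55 .03 .09 85
```

```text
t 13.63 p [0.5802 0.032  0.0903] jaw 85.12 tilt 0.35 F [-0.2 -0.2 15.1] w 0.645 j7 1.52
turn first 0.12 then slide [29.9 -4.6  0.1] rows 1.0
```

>>> arm_command([
  [4, 0, 0],
  [4, 0, 0],
  [4, 0, 1],
  [0, 0, 0],
  [0, 0, 0],
], turn=[0, 0, 0, 0, 0], grip=[1, 1, 1, 1, 1])

```text
clock: 14.05
position: [0.5681, 0.033, 0.0896]
ee_rot: [0.043, 0.999, 0.001, 0.003]
ft_force: [-0.4, -2.6, 17.0]
grip_width: 0.636
```

```bash
python3 snap.py s11 210 330 130 250
python3 go.py .55 .03 .09 85; python3 - <<'E'
import cv2; a=cv2.imread('pics/s11.png'); cv2.imwrite('pics/s11b.png',cv2.resize(a,(600,600)))
E
```

```text
rest_head scene 0.97 [ 0.3662 -0.1373  0.0161] [236. 281.]
rest_head scene 0.86 [ 0.3234 -0.2079  0.0196] [235. 306.]
rest_head scene 0.82 [0.575  0.0319 0.1355] [271. 182.]
rest_hole scene 0.83 [ 0.3531 -0.0327  0.0373] [210. 253.]
rest_hole scene 0.8 [ 0.3794 -0.292   0.0377] [278. 313.]
rest_hole scene 0.65 [0.5517 0.0313 0.027 ] [265. 219.]
t 14.2 p [0.5682 0.033  0.0896] jaw 85.12 tilt 0.36 F [-0.8 -1.2 16.3] w 0.638 j7 1.5
turn first 0.12 then slide [17.9 -4.6 -0.5] rows 1.0
```

View pics/s11b.png

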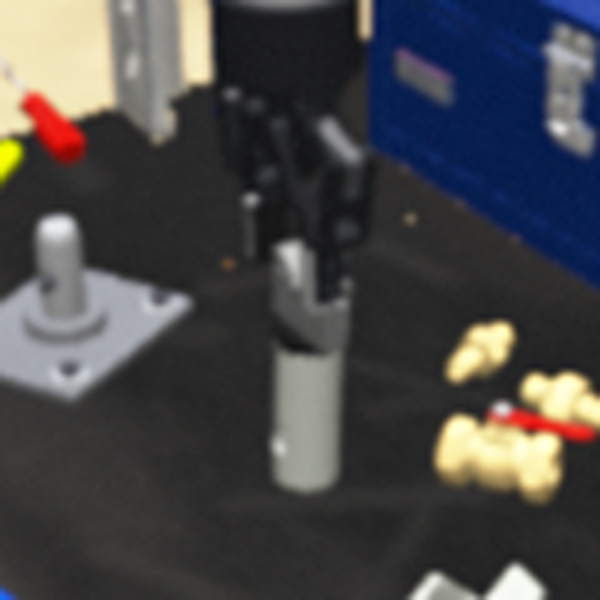

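>>> arm_command([
  [0, 0, -1],
  [0, 0, 0],
  [0, 0, 0],
  [0, 0, 0],
  [0, 0, 0],
  [0, 0, 0],
], turn=[0, 0, 0, 0, 0, 0], grip=[0.3, 0.25, 0.15, 0, 0, 0])

```text
clock: 14.7
position: [0.5653, 0.0332, 0.0874]
ee_rot: [0.042, 0.999, -0.0, -0.0]
ft_force: [-1.0, -0.2, 0.1]
grip_width: 0.998
```

```bash
python3 snap.py s12 210 330 130 250
python3 go.py .55 .03 .09 85; python3 - <<'E'
import cv2; a=cv2.imread('pics/s12.png'); cv2.imwrite('pics/s12b.png',cv2.resize(a,(600,600)))
E
```

```text
rest_head scene 0.98 [ 0.3215 -0.2041  0.02  ] [233. 305.]
rest_head scene 0.74 [0.5692 0.0355 0.1322] [269. 183.]
rest_head scene 0.69 [ 0.3674 -0.1379  0.0194] [237. 280.]
rest_hole scene 0.79 [ 0.381  -0.2907  0.0385] [278. 312.]
rest_hole scene 0.76 [ 0.3529 -0.032   0.0364] [210. 253.]
rest_hole scene 0.62 [0.5501 0.0316 0.029 ] [264. 218.]
t 14.85 p [0.5654 0.0332 0.0876] jaw 85.14 tilt 0.01 F [-0.5 -0.3  0. ] w 1.004 j7 1.5
turn first 0.14 then slide [15.  -4.5 -2.4] rows 1.0
```

View pics/s12b.png

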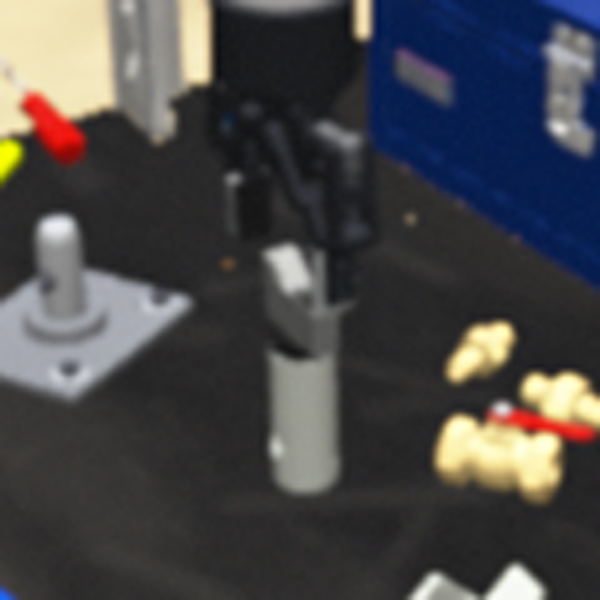

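>>> arm_command([
  [0, 0, -10],
  [0, 0, -25],
  [0, 0, -30],
  [0, 0, -30],
  [0, 0, 0],
  [0, 0, 0],
  [0, 0, 0],
  [0, 0, 0],
  [0, 0, 0],
  [0, 0, 0],
], turn=[0, 0, 0, 0, 7, 7, 7, 7, 7, 7], grip=[0, 0, 0, 0, 0, 0, 0, 0, 0, 0])

```text
clock: 15.68
position: [0.5655, 0.0331, 0.1835]
ee_rot: [0.401, 0.916, 0.0, 0.0]
ft_force: [-0.0, -1.2, -0.1]
grip_width: 1.006
```

>>> arm_command([
  [0, 0, 0],
  [0, 0, 0],
  [0, 0, 0],
  [0, 0, 0],
  [0, 0, 0],
  [0, 0, 0],
  [0, 0, 0],
  [0, 0, 0],
], turn=[7, 7, 7, 7, 7, 7, 6, 0], grip=[0, 0, 0, 0, 0, 0, 0, 0])

```text
clock: 16.35
position: [0.5655, 0.0332, 0.1834]
ee_rot: [0.738, 0.675, 0.0, 0.0]
ft_force: [0.2, -0.4, -0.1]
grip_width: 0.998
```

```bash
python3 go.py .568 .033 .105 -5; python3 - <<'E'
from ov import *
a=manip.camera("scene"); b=manip.camera("top")
r=restpts(resttilt([.568,.033,0],np.radians(-5),0))
o=[draw(a,r,"scene",(220,320,150,250),4,''),draw(b,r,"top",(200,300,150,250),4,'')]
cv2.imwrite('pics/ov2.png',np.hstack(o))
E
```

```text
t 16.35 p [0.5655 0.0332 0.1834] jaw -5.15 tilt 0.03 F [ 0.2 -0.4 -0.1] w 0.998 j7 -0.06
turn first -0.15 then slide [ 0.   2.5 78.4] rows 3.0
```

View pics/ov2.png

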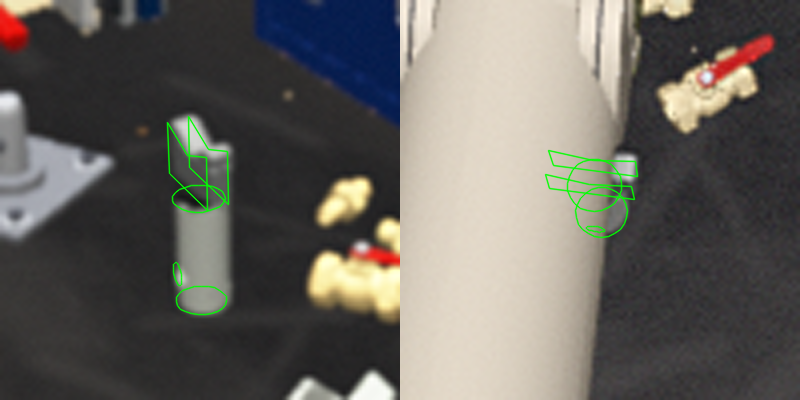

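>>> arm_command([
  [0, 3, 20],
  [0, 0, 30],
  [0, 0, 25],
  [0, 0, 8],
  [0, 0, 0],
  [0, 0, 0],
  [0, 0, 0],
  [0, 0, 0],
  [0, 0, 0],
  [0, 0, 0],
], turn=[0, 0, 0, 0, 0, 0, 0, 0, 0, 0], grip=[0, 0, 0, 0, 0.3, 0.6, 0.7, 1, 1, 1], newtons=30)

```text
clock: 17.28
position: [0.5689, 0.0331, 0.1005]
ee_rot: [0.736, 0.677, 0.001, 0.0]
ft_force: [-0.3, 0.2, 0.1]
grip_width: 0.141
```

```bash
python3 go.py .568 .033 .18 25.8; python3 - <<'E'
from ov import *
a=manip.camera("scene"); 
r=restpts(resttilt([.568,.033,0],np.radians(-5),0))
cv2.imwrite('pics/s13.png',draw(a,[],"scene",(210,330,130,250),5,''))
E
```

```text
t 17.28 p [0.5689 0.0331 0.1005] jaw -4.85 tilt 0.08 F [-0.3  0.2  0.1] w 0.141 j7 0.0
turn first -30.65 then slide [  0.3  -0.7 -79.5] rows 3.0
```

View pics/s13.png

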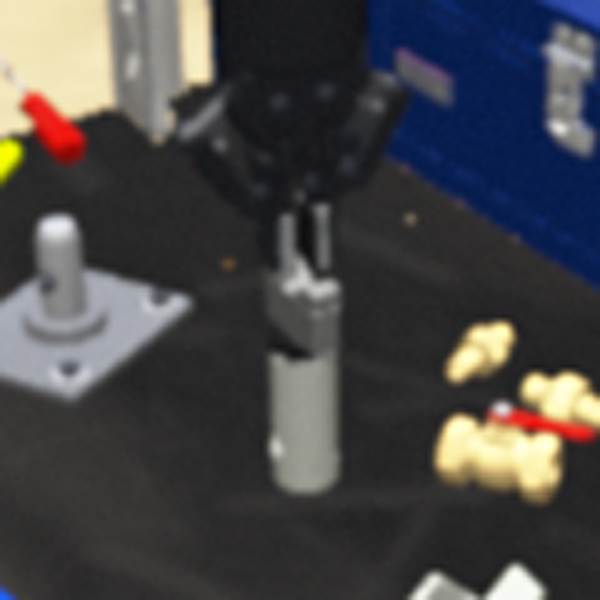

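```bash
python3 - <<'E'
from ov import *
a=manip.camera("scene")
P=[[.5689,.0331,.1005],[.5689,.0331,.1195],[.5689,.0331,.132]]
print(((proj(P,"scene")-[210,130])*5).round())
print(manip.get_obs()['grip_width'])
cv2.imwrite('pics/s14.png',draw(a,restpts(resttilt([.568,.033,0],np.radians(-5),0)),"scene",(235,305,150,220),8,''))
look(["rest_head","rest_hole"],("scene",),4)
E
```

```text
[[296. 318.]
 [295. 288.]
 [295. 267.]]
0.00267146453028961
rest_head scene 0.65 [ 0.3655 -0.1366  0.0208] [236. 280.]
rest_head scene 0.64 [0.5678 0.0325 0.1338] [269. 183.]
rest_head scene 0.61 [ 0.3192 -0.2055  0.0173] [233. 307.]
rest_hole scene 0.9 [ 0.3838 -0.2924  0.0411] [280. 311.]
rest_hole scene 0.75 [ 0.355  -0.0302  0.0365] [210. 252.]
rest_hole scene 0.74 [0.5505 0.0315 0.0252] [265. 219.]
```

View pics/s14.png

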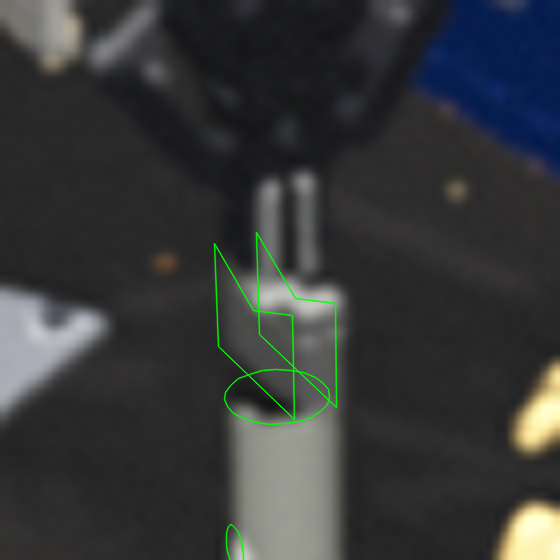

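```bash
python3 - <<'E'
from ov import *
a=manip.camera("scene"); b=manip.camera("top")
print(manip.get_obs()['grip_width'],manip.get_obs()['ft_force'])
o=[draw(a,[],"scene",(235,305,140,230),6,''),draw(b,[],"top",(200,300,150,240),4,'')]
cv2.imwrite('pics/s15.png',np.hstack([cv2.resize(o[0],(400,514)),cv2.resize(o[1],(400,514))]))
E
```

```text
-0.0037665102462527285 [-0.61322109 -0.44528527  0.15456932]
```

View pics/s15.png

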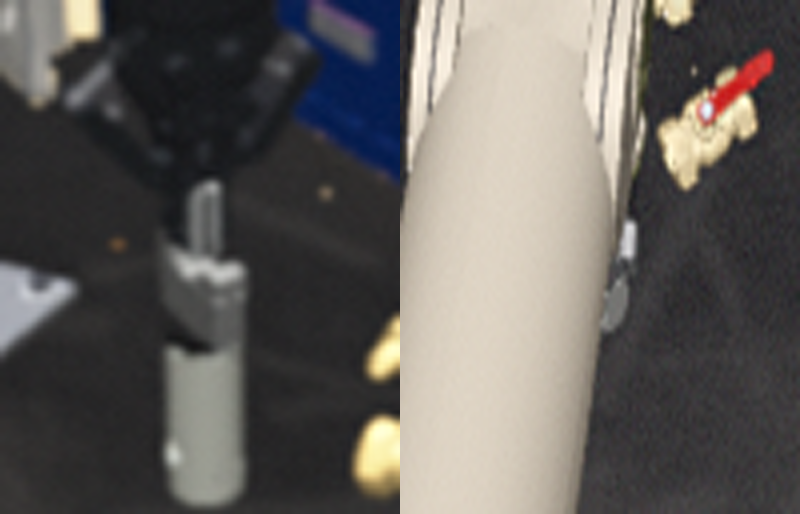

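Fingers shut fully without meeting the head, although the head matches the overlay within a pixel. I'll lift and check where the fingertips really are against the projected TCP.

>>> arm_command([
  [0, 0, -20],
  [0, 0, -35],
  [0, 0, 0],
  [0, 0, 0],
], turn=[0, 0, 0, 0], grip=[1, 1, 1, 1])

```text
clock: 17.92
position: [0.5696, 0.033, 0.1564]
ee_rot: [0.736, 0.676, 0.002, 0.001]
ft_force: [-0.2, 0.3, -0.7]
grip_width: -0.002
```

```bash
python3 - <<'E'
from ov import *
o=manip.get_obs(); p=np.array(o['position']); print(p,o['grip_width'],o['ft_force'])
a=manip.camera("scene")
L=[np.array([p,p+[0,0,.019]]),np.array([p+[-.01,0,0],p+[.01,0,0]])]+restpts(resttilt([.568,.033,0],np.radians(-5),0))
cv2.imwrite('pics/s16.png',np.hstack([draw(a,[],"scene",(235,305,130,220),5.7,''),draw(a,L,"scene",(235,305,130,220),5.7,'')]))
E
```

```text
[0.56962079 0.03296339 0.15638919] -0.0019911476559327694 [-0.16617132  0.25359562 -0.71961683]
```

View pics/s16.png

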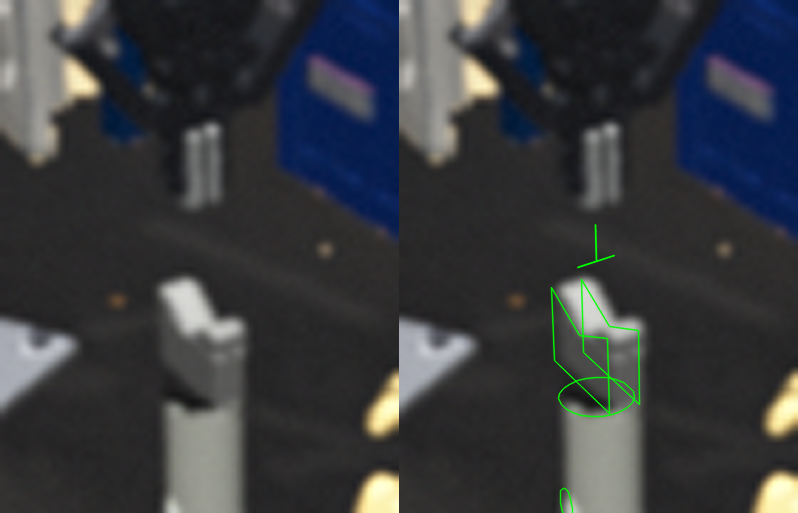

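```bash
python3 - <<'E'
from ov import *
o=manip.get_obs(); p=np.array(o['position'])
a=manip.camera("scene"); g=np.clip(a.astype(float)*3,0,255).astype(np.uint8)
L=[np.array([p,p+[0,0,.03]])]
cv2.imwrite('pics/s17.png',np.hstack([draw(g,[],"scene",(235,305,130,220),5.7,''),draw(g,L,"scene",(235,305,130,220),5.7,'')]))
z=np.arange(0,.06,.005); print(np.c_[z,(proj(p+np.c_[0*z,0*z,z],"scene")-[235,130])*5.7].round(3))
E
```

```text
[[0.00000e+00 1.92083e+02 2.61157e+02]
 [5.00000e-03 1.91839e+02 2.51549e+02]
 [1.00000e-02 1.91593e+02 2.41894e+02]
 [1.50000e-02 1.91346e+02 2.32193e+02]
 [2.00000e-02 1.91097e+02 2.22445e+02]
 [2.50000e-02 1.90848e+02 2.12649e+02]
 [3.00000e-02 1.90597e+02 2.02805e+02]
 [3.50000e-02 1.90345e+02 1.92914e+02]
 [4.00000e-02 1.90092e+02 1.82974e+02]
 [4.50000e-02 1.89837e+02 1.72985e+02]
 [5.00000e-02 1.89582e+02 1.62947e+02]
 [5.50000e-02 1.89325e+02 1.52860e+02]]
```

View pics/s17.png

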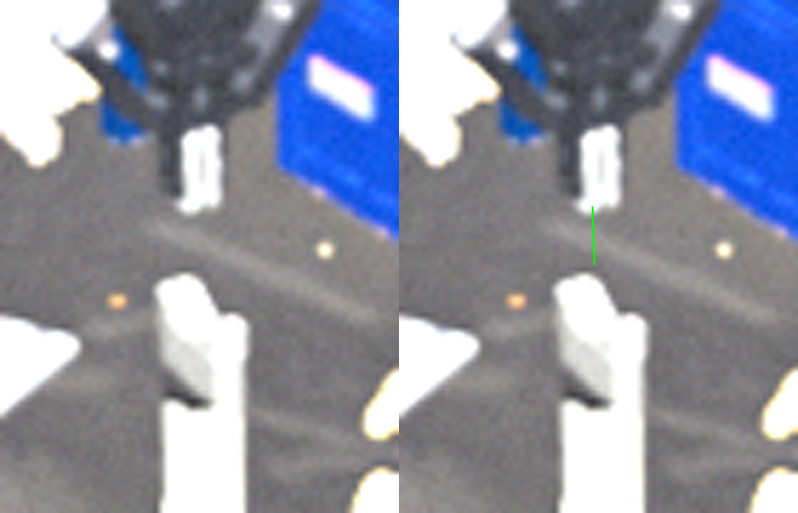

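The real fingertips end about 27 mm above the reported TCP, with no horizontal error, so my grip closed just above the notch. I'll reopen and go 28 mm deeper.

>>> arm_command([
  [0, 0, 0],
  [0, 0, 0],
  [0, 0, 0],
  [0, 0, 0],
  [0, 0, 0],
  [0, 0, 20],
  [0, 0, 30],
  [0, 0, 25],
  [0, 0, 8],
  [0, 0, 0],
], turn=[0, 0, 0, 0, 0, 0, 0, 0, 0, 0], grip=[0, 0, 0, 0, 0, 0, 0, 0, 0, 0])

```text
clock: 18.85
position: [0.567, 0.0327, 0.0699]
ee_rot: [0.737, 0.676, -0.002, -0.001]
ft_force: [-0.0, -0.6, -0.7]
grip_width: 1.002
```

>>> arm_command([
  [0, 0, 0],
  [0, 0, 0],
  [0, 0, 0],
  [0, 0, 0],
  [0, 0, 0],
  [0, 0, 0],
  [0, 0, 0],
  [0, 0, 0],
  [0, 0, 0],
  [0, 0, 0],
], turn=[0, 0, 0, 0, 0, 0, 0, 0, 0, 0], grip=[0.3, 0.5, 0.6, 0.7, 1, 1, 1, 1, 1, 1], newtons=40)

```text
clock: 19.68
position: [0.569, 0.033, 0.0722]
ee_rot: [0.736, 0.676, 0.001, 0.0]
ft_force: [0.8, 0.5, 5.4]
grip_width: 0.177
```

```bash
python3 - <<'E'
from ov import *
a=manip.camera("scene"); g=np.clip(a.astype(float)*1.5,0,255).astype(np.uint8)
cv2.imwrite('pics/s18.png',np.hstack([draw(g,[],"scene",(235,305,130,230),5.7,'')]))
E
python3 go.py .5295 .242 .16 25.8
```

```text
t 19.73 p [0.569  0.033  0.0723] jaw -4.86 tilt 0.07 F [0.1 0.7 5.1] w 0.176 j7 0.02
turn first -30.66 then slide [205.3  55.5 -87.7] rows 7.0
```

View pics/s18.png

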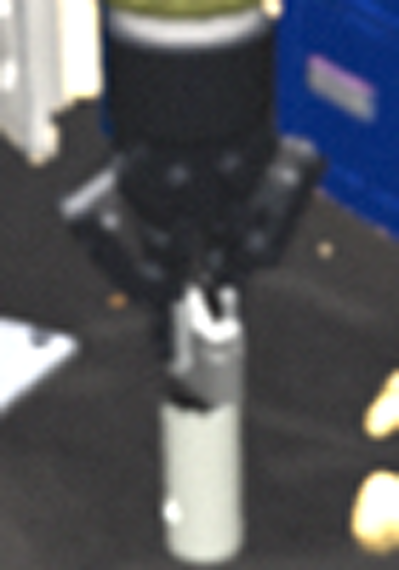

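>>> arm_command([
  [0, 0, -10],
  [0, 0, -30],
  [0, 0, -35],
  [0, 0, -30],
  [0, 0, 0],
  [0, 0, 0],
  [0, 0, 0],
  [0, 0, 0],
  [0, 0, 0],
  [0, 0, 0],
], turn=[0, 0, 0, 0, -7, -7, -7, -7, -2.7, 0], grip=[1, 1, 1, 1, 1, 1, 1, 1, 1, 1], newtons=50)

```text
clock: 20.57
position: [0.5678, 0.0327, 0.1766]
ee_rot: [0.53, 0.848, -0.0, -0.0]
ft_force: [-0.7, 0.0, -2.9]
grip_width: 0.181
```

```bash
python3 go.py .5295 .242 .175 25.8;python3 - <<'E'
from ov import *
a=manip.camera("scene"); g=np.clip(a.astype(float)*1.5,0,255).astype(np.uint8)
cv2.imwrite('pics/s19.png',np.hstack([draw(g,[],"scene",(185,325,90,230),4.2,'')]))
m=mountpts(.5295,.242,np.radians(25.8))
b=manip.camera("top")
cv2.imwrite('pics/m19.png',np.hstack([draw(g,m,"scene",(190,255,160,220),6,''),draw(b,m,"top",(140,210,180,240),6,'')]))
E
```

```text
t 20.57 p [0.5678 0.0327 0.1766] jaw 25.95 tilt 0.07 F [-0.7  0.  -2.9] w 0.181 j7 0.47
turn first 0.15 then slide [205.1  56.6   1.6] rows 7.0
```

View pics/s19.png

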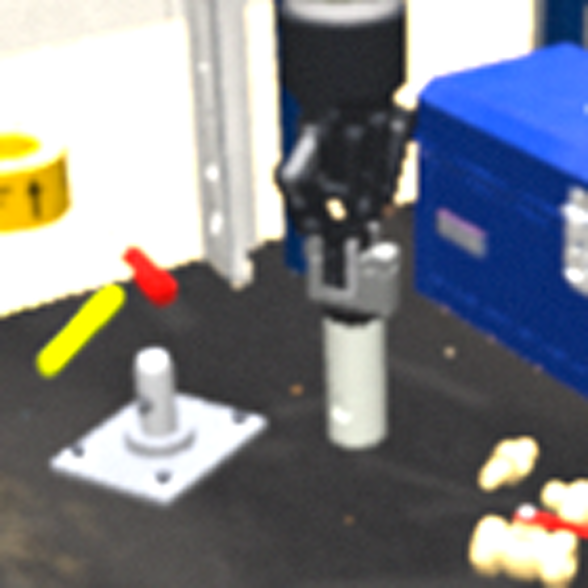

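View pics/m19.png

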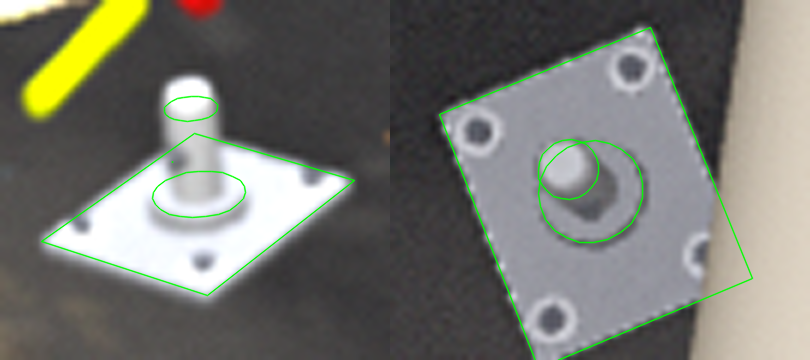

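>>> arm_command([
  [15, 4, 0],
  [28, 8, 0],
  [30, 8, 0],
  [30, 8, 0],
  [30, 8, 0],
  [30, 8, 0],
  [25, 7, 0],
  [12, 4, 0],
  [5, 1.6, 0],
  [0, 0, 0],
], turn=[0, 0, 0, 0, 0, 0, 0, 0, 0, 0], grip=[1, 1, 1, 1, 1, 1, 1, 1, 1, 1])

```text
clock: 21.5
position: [0.5298, 0.2426, 0.1765]
ee_rot: [0.531, 0.847, -0.0, 0.0]
ft_force: [-0.6, -0.4, -3.4]
grip_width: 0.174
```

>>> arm_command([
  [0, 0, 0],
], turn=[0], grip=[1])

```text
clock: 21.58
position: [0.5305, 0.2403, 0.1767]
ee_rot: [0.532, 0.847, -0.0, 0.0]
ft_force: [-0.0, -0.8, -3.4]
grip_width: 0.168
```

```bash
python3 go.py .5295 .242 .160 25.8;python3 - <<'E'
from ov import *
p=manip.get_obs()['position']
a=manip.camera("scene"); g=np.clip(a.astype(float)*1.3,0,255).astype(np.uint8)
r=restpts(resttilt([p[0],p[1],p[2]-.0722],np.radians(25.8),0))
cv2.imwrite('pics/s20.png',np.hstack([draw(g,[],"scene",(190,270,110,220),5,''),draw(g,r,"scene",(190,270,110,220),5,'')]))
look(["rest_head","rest_hole","button_tip","mount_seat"],("scene","top"),3)
E
```

```text
t 21.58 p [0.5305 0.2403 0.1767] jaw 25.7 tilt 0.05 F [-0.  -0.8 -3.4] w 0.168 j7 0.08
turn first -0.1 then slide [ 2.  -0.2 16.7] rows 1.0
rest_head scene 0.75 [ 0.3224 -0.2066  0.0155] [234. 307.]
rest_head scene 0.64 [0.5313 0.2377 0.2404] [218. 125.]
rest_head scene 0.59 [ 0.367  -0.1397  0.0193] [237. 281.]
rest_head top 0.88 [ 0.3669 -0.1388  0.0165] [309. 277.]
rest_head top 0.73 [ 0.3202 -0.2055  0.0157] [333. 295.]
rest_head top 0.3 [0.5262 0.2428 0.001 ] [174. 214.]
rest_hole scene 0.76 [0.5141 0.2302 0.1352] [217. 161.]
rest_hole scene 0.71 [ 0.3543 -0.0291  0.0348] [210. 253.]
rest_hole scene 0.63 [ 0.3823 -0.291   0.037 ] [279. 312.]
rest_hole top 0.87 [ 0.3837 -0.2922  0.0363] [367. 272.]
rest_hole top 0.55 [ 0.3573 -0.0321  0.0343] [269. 278.]
button_tip top 0.59 [ 0.5218 -0.1826 -0.0068] [326. 222.]
mount_seat scene 0.64 [0.5272 0.2401 0.0198] [222. 192.]
mount_seat top 0.91 [0.534  0.2422 0.0207] [173. 210.]
```

View pics/s20.png

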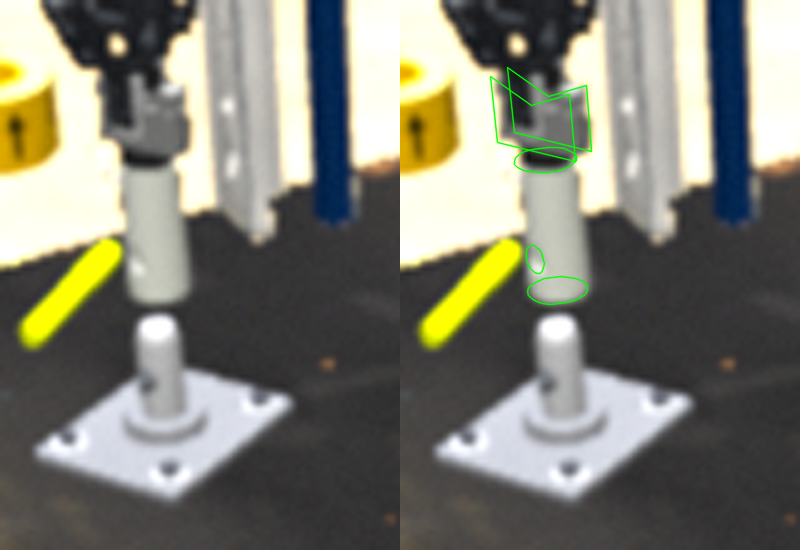

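>>> arm_command([
  [2, 0, 0],
  [0, 0, 8],
  [0, 0, 8],
  [0, 0, 5],
  [0, 0, 4],
  [0, 0, 4],
  [0, 0, 3],
  [0, 0, 0],
], turn=[0, 0, 0, 0, 0, 0, 0, 0], grip=[1, 1, 1, 1, 1, 1, 1, 1])

```text
clock: 22.7
position: [0.5288, 0.2437, 0.144]
ee_rot: [0.531, 0.847, -0.0, -0.0]
ft_force: [-0.8, 0.7, -2.5]
grip_width: 0.175
```

```bash
python3 go.py .5295 .242 .0922 25.8;python3 - <<'E'
from ov import *
a=manip.camera("scene"); g=np.clip(a.astype(float)*1.3,0,255).astype(np.uint8)
cv2.imwrite('pics/s21.png',np.hstack([draw(g,[],"scene",(190,270,110,220),5,'')]))
E
```

```text
t 22.7 p [0.5288 0.2437 0.144 ] jaw 25.84 tilt 0.06 F [-0.8  0.7 -2.5] w 0.175 j7 0.09
turn first 0.04 then slide [-1.8 -0.1 51.8] rows 2.0
```

View pics/s21.png

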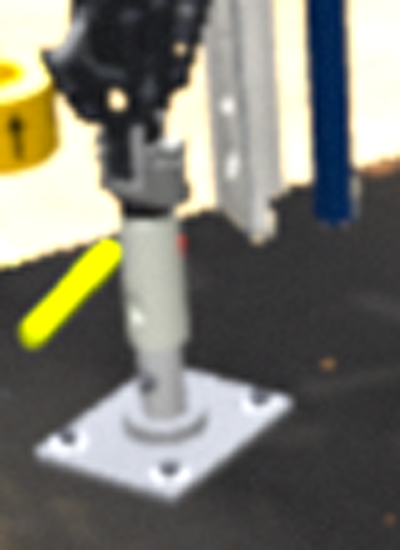

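>>> arm_command([
  [-1, 0, 3],
  [0, 0, 3],
  [0, 0, 3],
  [0, 0, 0],
], turn=[0, 0, 0, 0], grip=[1, 1, 1, 1])

```text
clock: 23.08
position: [0.5292, 0.2429, 0.135]
ee_rot: [0.531, 0.847, -0.0, -0.0]
ft_force: [-1.2, -0.3, -4.2]
grip_width: 0.175
```

```bash
python3 go.py .5295 .242 .0922 25.8
```

```text
t 23.08 p [0.5292 0.2429 0.135 ] jaw 25.84 tilt 0.05 F [-1.2 -0.3 -4.2] w 0.175 j7 0.09
turn first 0.04 then slide [-0.9 -0.1 42.8] rows 2.0
```

>>> arm_command([
  [0, 0, 3],
  [0, 0, 3],
  [0, 0, 3],
  [0, 0, 3],
  [0, 0, 3],
  [0, 0, 0],
], turn=[0, 0, 0, 0, 0, 0], grip=[1, 1, 1, 1, 1, 1])

```text
clock: 23.58
position: [0.5284, 0.2424, 0.1196]
ee_rot: [0.531, 0.847, -0.001, -0.001]
ft_force: [-5.3, -2.9, -2.8]
grip_width: 0.174
```

```bash
python3 go.py .5295 .242 .0922 25.8
```

```text
t 23.58 p [0.5284 0.2424 0.1196] jaw 25.83 tilt 0.17 F [-5.3 -2.9 -2.8] w 0.174 j7 0.1
turn first 0.03 then slide [-0.8  0.9 27.4] rows 1.0
```

>>> arm_command([
  [0, 0, 4],
  [0, 0, 4],
  [0, 0, 4],
  [0, 0, 4],
  [0, 0, 4],
  [0, 0, 3],
  [0, 0, 2],
  [0, 0, 0],
  [0, 0, 0],
], turn=[0, 0, 0, 0, 0, 0, 0, 0, 0], grip=[1, 1, 1, 1, 1, 1, 1, 1, 1])

```text
clock: 24.33
position: [0.5292, 0.2427, 0.095]
ee_rot: [0.531, 0.847, -0.001, -0.0]
ft_force: [-0.9, -1.4, -8.7]
grip_width: 0.179
```

```bash
python3 go.py .5295 .242 .0922 25.8
```

```text
t 24.33 p [0.5292 0.2427 0.095 ] jaw 25.84 tilt 0.06 F [-0.9 -1.4 -8.7] w 0.179 j7 0.11
turn first 0.04 then slide [-0.8 -0.1  2.8] rows 1.0
```

>>> arm_command([
  [0, 0, 2],
  [0, 0, 2],
  [0, 0, 1],
  [0, 0, 0],
], turn=[0, 0, 0, 0], grip=[1, 1, 1, 1])

```text
clock: 24.67
position: [0.5298, 0.2434, 0.0922]
ee_rot: [0.531, 0.847, 0.001, -0.0]
ft_force: [-7.8, -2.1, 10.9]
grip_width: 0.176
```

```bash
python3 go.py .5295 .242 .0922 25.8;python3 - <<'E'
from ov import *
a=manip.camera("scene"); g=np.clip(a.astype(float)*1.3,0,255).astype(np.uint8)
cv2.imwrite('pics/s22.png',np.hstack([draw(g,[],"scene",(190,270,110,220),5,'')]))
E
```

```text
t 24.67 p [0.5298 0.2434 0.0922] jaw 25.84 tilt 0.08 F [-7.8 -2.1 10.9] w 0.176 j7 0.12
turn first 0.04 then slide [-1.1 -0.8  0. ] rows 1.0
```

View pics/s22.png

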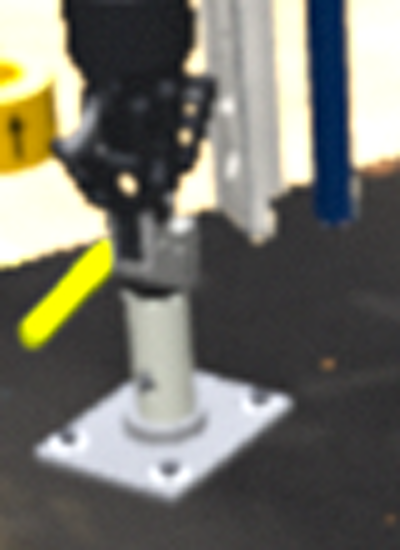

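Seated: the reported height is exactly the expected 20 mm and the dark button fills the hole at (147,382). I'll release and retreat.

>>> arm_command([
  [0, 0, 0],
  [0, 0, 0],
  [0, 0, 0],
  [0, 0, 0],
  [0, 0, 0],
  [0, 0, 0],
  [0, 0, -20],
  [0, 0, -35],
  [0, 0, -35],
  [0, 0, -35],
], turn=[0, 0, 0, 0, 0, 0, 0, 0, 0, 0], grip=[0.75, 0.6, 0.3, 0, 0, 0, 0, 0, 0, 0])

```text
clock: 25.55
position: [0.5294, 0.2427, 0.2171]
ee_rot: [0.531, 0.847, -0.0, 0.0]
ft_force: [-1.1, 0.9, 0.4]
grip_width: 0.999
```

>>> arm_command([
  [0, -30, 0],
  [0, -30, 0],
  [0, -30, 0],
  [0, -30, 0],
  [0, 0, 0],
  [0, 0, 0],
], turn=[0, 0, 0, 0, 0, 0], grip=[0, 0, 0, 0, 0, 0])

```text
clock: 26.05
position: [0.4209, 0.1907, 0.2163]
ee_rot: [0.531, 0.847, 0.001, -0.001]
ft_force: [0.4, 0.3, 0.4]
grip_width: 1.004
```

```bash
python3 go.py .5295 .242 .0922 25.8;python3 - <<'E'
from ov import *
a=manip.camera("scene"); g=np.clip(a.astype(float)*1.3,0,255).astype(np.uint8);b=manip.camera("top")
r=restpts(resttilt([.5295,.242,.02],np.radians(25.8),0))
cv2.imwrite('pics/s23.png',np.hstack([draw(g,[],"scene",(190,260,120,220),5.5,''),draw(g,r,"scene",(190,260,120,220),5.5,'')]))
cv2.imwrite('pics/t23.png',b)
look(["rest_head","rest_hole","button_tip","ball_valve","nipple_1","tub_small"],("scene","top"),3)
E
```

```text
t 26.05 p [0.4209 0.1907 0.2163] jaw 25.87 tilt 0.16 F [0.4 0.3 0.4] w 1.004 j7 -0.11
turn first 0.07 then slide [ -1.3 119.9 124.2] rows 6.0
rest_head scene 0.96 [ 0.3216 -0.2052  0.0166] [234. 306.]
rest_head scene 0.77 [0.5292 0.2396 0.1532] [219. 153.]
rest_head scene 0.71 [ 0.3659 -0.1362  0.0186] [236. 280.]
rest_head top 0.66 [ 0.3216 -0.203   0.0175] [333. 295.]
rest_head top 0.64 [ 0.3649 -0.1332  0.0169] [307. 277.]
rest_head top 0.62 [0.5301 0.2419 0.1499] [163. 201.]
rest_hole scene 0.68 [0.5126 0.2354 0.0474] [218. 186.]
rest_hole scene 0.59 [ 0.353  -0.0314  0.0376] [210. 252.]
rest_hole scene 0.56 [ 0.3797 -0.2907  0.0396] [278. 312.]
rest_hole top 0.97 [ 0.3538 -0.028   0.0328] [268. 279.]
rest_hole top 0.84 [ 0.3822 -0.2963  0.0363] [369. 273.]
rest_hole top 0.6 [0.5131 0.2356 0.049 ] [173. 215.]
ball_valve scene 0.86 [ 6.604e-01 -4.850e-02  4.000e-04] [313. 227.]
ball_valve top 0.54 [ 0.6621 -0.0495 -0.0007] [281. 171.]
nipple_1 scene 0.68 [ 7.295e-01 -1.460e-02 -3.000e-04] [325. 214.]
nipple_1 scene 0.5 [ 0.719   0.0632 -0.001 ] [306. 204.]
nipple_1 top 0.64 [ 0.7278 -0.0159  0.0012] [270. 149.]
nipple_1 top 0.59 [0.7163 0.0639 0.0012] [242. 151.]
tub_small scene 0.55 [ 6.675e-01 -3.813e-01  4.000e-04] [406. 295.]
tub_small top 0.74 [ 0.6655 -0.3819 -0.0033] [397. 175.]
tub_small top 0.7 [ 6.60e-01 -4.81e-02  5.00e-04] [280. 172.]
```

View pics/s23.png

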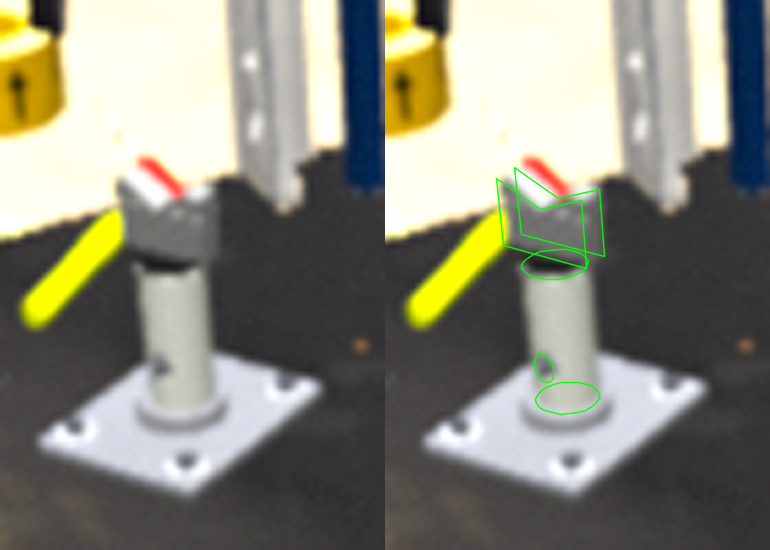

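View pics/t23.png

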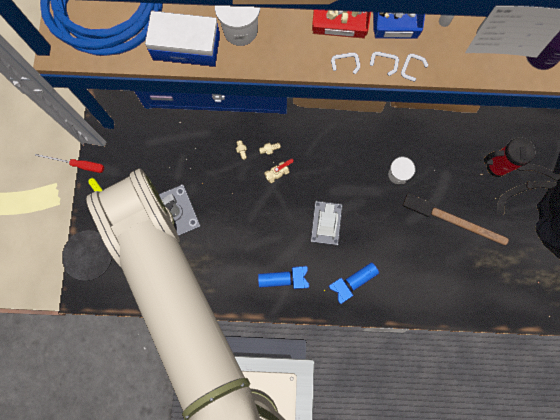

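The rest sits upright on the collar, with the button showing dark in the hole. Its head is at z ≈ 0.150–0.153 and the hole at z ≈ 0.047–0.049. The gripper is clear and the bystanders have not moved, so I'm handing in.

```bash
python3 -c "
from workcell import manip
print(manip.hand_in())"
```

```text
the job is handed in; nothing more can be done
None
```

The pipe rest is on the bench mount, fully home on the collar with the button out through its hole, and I handed the job in at about 26 s of the 59 s allowed. No verdict was reported.

**What I did**
1. I took the rest out of the holder by the sides of its head. It swung to about 30° from upright on its own.
2. I pivoted it the rest of the way against the tip of the holder's tongue, stood it on bare bench and let go.
3. I gripped it again across the flat faces of the head, turned it to the mount's angle of about 26° and slid it down over the stub. The button's side push showed on the way down and then vanished.

**Last checks**
- **Seating:** the reported height matched the fully home height, with about 11 N of contact on the collar.
- **Height:** after release the head measured 150 to 153 mm (expected 152) and the hole 47 to 49 mm (expected 48).
- **Button:** it shows dark in the hole in the scene picture, but the network for the button tip found nothing in the final pictures, so this rests on the picture, the forces and the hole's position.
- **Bystanders:** the ball valve, nipples and tub measured within a few mm of where they started. The gripper was clear of everything.

**What failed or disagreed**
- Dragging the tube on the bench to stand it up did not work, because the friction was too low.
- My first attempt to grip it again closed on nothing. The fingertips sat about 27 mm above the reported tool point, so I went deeper and the second attempt held.
- The two cameras differed by a few mm on where the collar seat is, so I used the fit to the mount's plate outline instead.

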